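Drain the stained slide racks and start the timer

TASK

Put every rack of stained slides on the draining stand, each set down gently, not dropped, and standing level across its two raised bars, and keep the racks upright on the way. One rack is behind the tall bottle: move the bottle well aside first, take that rack out, and stand the bottle back on its round coaster. When all the racks are on the bars and the bottle is back, start the timer by pressing its plunger right down to the stop and letting it go; leave the other things on the bench where they are.

Things in the scene. Friction and masses are not known exactly. Their poses are not given: they have to be found in the camera images.
- stand: Fixed draining stand: drip tray 170 (x) by 380 (y) mm, rim 20 mm high, and over it two round bars 12 mm thick along y at x = -26 and +26 mm, tops 80 mm above the bench, on end plates 78 mm high at y = -165 and +165 mm. Racks stand across both bars, their 84 mm side along the stand's x either way round; four fit side by side, one every 80 mm. Origin: centre of the underside.
- rack_hidden: Steel slide rack of glass slides, 84 (x) by 64 (y) mm, body 34 mm high, about 0.24 kg. Over its middle a bail carries a grip bar along y, 12 mm thick (x), 56 mm clear between the bail's legs, 67 to 81 mm above the base. Origin: centre of the underside, z up. This one stands just behind the bottle seen from the robot, about 86 mm from the coaster's centre, its y axis towards or from the coaster.
- rack_a: Steel slide rack of glass slides, 84 (x) by 64 (y) mm, body 34 mm high, about 0.24 kg. Over its middle a bail carries a grip bar along y, 12 mm thick (x), 56 mm clear between the bail's legs, 67 to 81 mm above the base. Origin: centre of the underside, z up. Stands free on the bench; may be absent.
- rack_b: Steel slide rack of glass slides, 84 (x) by 64 (y) mm, body 34 mm high, about 0.24 kg. Over its middle a bail carries a grip bar along y, 12 mm thick (x), 56 mm clear between the bail's legs, 67 to 81 mm above the base. Origin: centre of the underside, z up. Stands free on the bench; may be absent.
- rack_c: Steel slide rack of glass slides, 84 (x) by 64 (y) mm, body 34 mm high, about 0.24 kg. Over its middle a bail carries a grip bar along y, 12 mm thick (x), 56 mm clear between the bail's legs, 67 to 81 mm above the base. Origin: centre of the underside, z up. Stands free on the bench; may be absent.
- bottle: Tall blue plastic bottle with a ribbed black screw cap and paper label, about 0.4 kg (a third full, so heavy at the bottom), 212 mm high: body 88 mm across up to 150 mm, sloping shoulder up to 172 mm, cap 38 mm across from 180 to 212 mm (grip it there, from above). Origin: centre of the underside, z up. Starts on the coaster.
- coaster: Fixed round cork coaster, 96 mm across, 4 mm thick, the bottle's place. Origin: centre of its underside, on the bench.
- timer: Fixed white bench timer, 100 (x) by 110 (y) mm and 61 mm high, with a display on the side of its -x and a sprung round plunger (head 40 mm across) on top, 20 mm from the middle towards its +x. Origin: centre of the underside.
- plunger_top (a point): Centre of the top of the timer's plunger head, 94 mm above the bench when up; it moves down with the plunger.
- plunger (a joint): Travel of the plunger in m: 0 up, 0.012 pressed down to its stop; the spring pushes back with about 3 N at the top and 8 N at the stop.
- beaker: Bystander: glass beaker of swabs, 84 mm across, 130 mm high over the swabs. Origin: centre of the underside.
- petri_stack: Bystander: stack of three Petri dishes, 92 mm across, 43 mm high. Origin: centre of the underside.
- amber_bottle: Bystander: small amber bottle, 48 mm across, 88 mm high. Origin: centre of the underside.
- red_bottle: Bystander: red bottle, 72 mm across, 178 mm high. Origin: centre of the underside.
- wash_bottle: Bystander: white wash bottle, 64 mm across, 185 mm high, its spout reaches 62 mm out along its x. Origin: centre of the underside.
- slide_box: Bystander: closed slide box, 100 (x) by 210 (y) by 39 mm high. Origin: centre of the underside.
- cylinder: Bystander: measuring cylinder on a 76 mm foot, 176 mm high. Origin: centre of the underside.
There are look-alikes about, which are no part of the job. What is shaped like the rack_hidden but blue or yellow is not meant. What is shaped like the rack_b but purple is not meant.

How it is judged (in metres and radians):
On the way, in this order (a step that is already met when the one before it is completed fails the run):
1. the bottle is moved well aside from its coaster (more than 70 mm) while the rack behind it still stands there (horizontal distance between bottle and coaster above 0.07 m and horizontal distance between rack_hidden and coaster below 0.15 m), for 0.1 s.
2. all racks stand level across both bars and the bottle is back on its coaster (x of rack_hidden in the frame of stand between -0.018 and 0.018 m and y of rack_hidden in the frame of stand between -0.15 and 0.15 m and z of rack_hidden in the frame of stand between 0.075 and 0.09 m and angle between each of rack_hidden, rack_a, rack_b, rack_c, bottle's own z axis and vertical below 0.08 rad and linear speed of each of rack_hidden, rack_a, rack_b, rack_c, bottle below 0.03 m/s and x of rack_a in the frame of stand between -0.018 and 0.018 m and y of rack_a in the frame of stand between -0.15 and 0.15 m and z of rack_a in the frame of stand between 0.075 and 0.09 m and x of rack_b in the frame of stand between -0.018 and 0.018 m and y of rack_b in the frame of stand between -0.15 and 0.15 m and z of rack_b in the frame of stand between 0.075 and 0.09 m and x of rack_c in the frame of stand between -0.018 and 0.018 m and y of rack_c in the frame of stand between -0.15 and 0.15 m and z of rack_c in the frame of stand between 0.075 and 0.09 m and horizontal distance between bottle and coaster below 0.02 m), for 0.2 s.
3. then the plunger is pressed down to its stop (value of joint plunger above 0.0105 m), for 0.05 s.
At the end, for the whole second after the job is handed in: Every rack present rests on both bars: base 75 to 90 mm up, tilt under 0.08 rad, within 18 mm of midway between the bars and 150 mm of the stand's middle along them. The bottle is upright within 20 mm of its coaster's centre; the plunger, pressed to its stop last, is up again (all of step 2 and value of joint plunger below 0.003 m); the robot touches nothing.
It fails at once if a rack is tipped so far that its slides would fall out (over 0.7 rad) (angle between any of rack_hidden, rack_a, rack_b, rack_c's own z axis and vertical above 0.7 rad).
It fails at once if a rack is dropped or banged onto the bars (arrives at over 0.45 m/s, as from a drop of more than 10 mm) ((x of rack_hidden in the frame of stand between -0.06 and 0.06 m and y of rack_hidden in the frame of stand between -0.18 and 0.18 m and z of rack_hidden in the frame of stand below 0.095 m and linear speed of rack_hidden above 0.45 m/s) or (x of rack_a in the frame of stand between -0.06 and 0.06 m and y of rack_a in the frame of stand between -0.18 and 0.18 m and z of rack_a in the frame of stand below 0.095 m and linear speed of rack_a above 0.45 m/s) or (x of rack_b in the frame of stand between -0.06 and 0.06 m and y of rack_b in the frame of stand between -0.18 and 0.18 m and z of rack_b in the frame of stand below 0.095 m and linear speed of rack_b above 0.45 m/s) or (x of rack_c in the frame of stand between -0.06 and 0.06 m and y of rack_c in the frame of stand between -0.18 and 0.18 m and z of rack_c in the frame of stand below 0.095 m and linear speed of rack_c above 0.45 m/s)).
It fails at once if the bottle is knocked over (angle between bottle's own z axis and vertical above 0.8 rad).
It fails at once if a bystander is displaced by more than 50 mm (distance of any of beaker, petri_stack, amber_bottle, red_bottle, wash_bottle, slide_box, cylinder from where it was at the start of the episode above 0.05 m).
Of rack_a, rack_b, rack_c only 2 to 3 are there at a start; the rules pass over those that are not, and their reading is None.
At some moment in a run one of bottle may be knocked a few centimetres aside while the robot is not near it.
It also fails if it takes over 210 s, if anything falls off the work surface, if the arm or the gripper's body presses on something with over 40 N, if the wrist force passes 120 N, or if a joint passes its speed limit or range.

ROBOT

A 6-joint arm with a two-finger parallel gripper is mounted at the origin on the work surface. World frame = base frame: x ahead of the robot, y to its left, z up, the work surface at z = 0. Lengths are in mm, angles in degrees, forces in N, time in s.
With the tool pointing down it reaches from about 350 to 850 mm from the base axis. Payload 8.1 kg.
Tool frame: the origin (TCP) lies midway between the tips of the shut fingers; the grasp point (between the pads) lies 19 mm behind it (r.pinch_z is the distance from the TCP to the grasp point, in mm); z points along the fingers, y is the line along which they close (so a half turn about z gives the same grasp; the last joint's range is limited). The gripper opens to 85 mm and grips with 20 to 120 N. Pads are 22 mm wide; open, the fingers measure 114 mm over their backs; the gripper's body (76 mm by 85 mm) begins 54 mm behind the grasp point. The pads swing forward as they close: fully open they stand 13 mm farther back than shut.
Start: joints at [60.997, 7.471, 85.268, -0, 87.261, -4.893], TCP at [245.074, 547.671, 231.292] pointing down, gripper open.
Joint ranges: [-169.43, 169.43], [-51.17, 129.36], [1.28, 143.12], [-76.62, 256.62], [0, 156.53], [-152.29, 152.29]. Speed limits (degrees/s): [136.94, 136.94, 159.86, 180, 180, 180].

INTERFACE

Orientations are given as [roll, pitch, yaw] about the fixed x, y, z axes, in that order (R = Rz(yaw) Ry(pitch) Rx(roll)).
In Python, from bench import sensors, optics, job, r gives the robot as it stands.
- The arm moves only by the tool play_rows, never from a script. Its argument "motion" is a list that holds one entry, the list of rows, each a list of 6 numbers: the shift along the tool's x, y, z in cm, then the turn, a rotation vector about the tool's x, y, z in degrees. In form: [[[x, y, z, ax, ay, az], ...]]. A call has 1 to 5 rows; each row is the pose to reach, as a shift and turn from the pose commanded when the call began, along the tool's axes at that moment; what a row does not reach only later rows make up. A row lasts 1/10 s, in which the tool goes at most 50 mm and 8.59 degrees, less where a joint would pass 70% of its speed; a pose out of reach is approached as far as the arm can. A call with a gripper value outside its range is refused whole. "jaw" is the opening, from 0 (shut) to 1 (fully open), set as the call begins (left out, the last holds). The fingers move at their own pace and stop on an object; "squeeze" is the grip in N (left out, the last holds). Time passes only in rows, so rows that repeat a pose let the fingers close. It gives the time, the measured TCP pose, the force, the opening and the grip force at its end, in the units of the state.
- sensors.sense(): the state, without advancing time (a new reading comes with each control period).
- optics.snapshot(name): name is "scene" or "side" or "wrist"; returns a dict with "pixels" (400x640x3 uint8, red, green, blue), "mtx" (3x3 intrinsics, pixels), "R" (3x3) and "t" (3): a world point X has camera coordinates R X + t; the wrist camera has in their place "T_tool_cam" (4x4, takes a point from camera to tool coordinates, whose origin is the TCP and whose axes are the flange's). Camera axes: x right, y down, z forward; pixel columns grow to the right and rows downward; lengths in mm; the calibration is good to about 2 mm. A picture is of the moment at which its call begins: read the wrist's pose just before it. There is no depth.
- job.hand_in(): hands the job in; it is judged then, once.
The state is a dict: "time": time; "joint_pos": joint angles; "qd": joint speeds; "joint_efforts": joint torques, N m; "tool_pos": TCP position; "tcp_rot": TCP orientation; "ft_force": force on the tool from outside, world axes, zero at the start; "wrist_torque": the same for the moment, N m; "finger_gap": finger opening in mm; "grip_force": force on a finger pad.
Only numpy, scipy, OpenCV 4.12 (cv2) and the standard library are available. Lean on these libraries where they do the work, as an engineer would, in place of code of your own. Each camera call takes 0.05 s, during which the arm holds its last target. There are 200 camera calls.

## Working session

There is one attempt and no reset: what is moved stays moved. The work goes in short steps, Python scripts to look and compute and a tool call to move; the robot and the scene stay as the last step left them, time stands still between calls to the robot, and variables do not carry over. Pictures are saved under pics/ and viewed, at most 14 in all, crops included, and the job is handed in when it is done.

Besides the shell and the picture viewer there is one more tool, called after "Request:" as name([rows], argument=value, ...), one row to a line, values as JSON. play_rows: Moves the arm, as the interface text tells. Its arguments: {"type":"object","properties":{"motion":{"type":"array","items":{"type":"array","items":{"type":"array","items":{"type":"number"}}}},"jaw":{"type":"number"},"squeeze":{"type":"number"}},"required":["motion"]}

```bash
ls; mkdir -p pics
python3 - <<'E'
from bench import sensors, optics, job, r
import cv2, numpy as np, pickle
s=sensors.sense(); print(s)
for n in ("scene","side","wrist"):
    d=optics.snapshot(n); cv2.imwrite(f"pics/{n}0.png",d["pixels"][:,:,::-1]); pickle.dump(d,open(f"{n}0.pkl","wb"))
    print(n,d["mtx"].tolist(),[ (k,np.round(d[k],3).tolist()) for k in d if k not in("pixels","mtx")])
E
```

```text
pics
{'time': 0.0, 'joint_pos': array([ 6.09986868e+01,  7.51525781e+00,  8.53296033e+01, -9.23025268e-04,
        8.72612091e+01, -4.89469236e+00]), 'qd': array([ 0.01785395,  0.00027893, -0.04260216,  0.04497286, -0.04536844,
       -0.0559123 ]), 'joint_efforts': array([ 9.76983720e-04, -5.69421351e+01, -5.00540113e+01, -1.09736295e-04,
        1.53697422e-02,  1.56261990e-05]), 'tool_pos': array([244.79453232, 547.18914857, 230.2397634 ]), 'tcp_rot': array([-1.79894238e+02, -8.13186278e-03,  1.55893417e+02]), 'ft_force': array([-0.54406409,  0.40724904,  0.58842455]), 'wrist_torque': array([-0.03888003, -0.00964442, -0.05593023]), 'grip_force': 0.0, 'finger_gap': 85.07678856619151}
scene [[469.97854805044125, 0.0, 320.81881484116445], [0.0, 469.97854805044125, 200.04514014636285], [0.0, 0.0, 1.0]] [('R', [[-0.822, 0.57, 0.01], [0.468, 0.683, -0.561], [-0.326, -0.456, -0.828]]), ('t', [405.309, -177.716, 1760.206])]
side [[431.11216339370776, 0.0, 317.6505756081774], [0.0, 431.11216339370776, 191.30778424716496], [0.0, 0.0, 1.0]] [('R', [[0.929, -0.369, 0.024], [-0.157, -0.452, -0.878], [0.335, 0.812, -0.478]]), ('t', [-434.549, 161.284, 1256.259])]
wrist [[295.69941690543646, 0.0, 325.48304936724116], [0.0, 295.69941690543646, 201.4221788482948], [0.0, 0.0, 1.0]] [('T_tool_cam', [[-0.001, -0.964, -0.267, 67.737], [1.0, -0.001, -0.0, -0.836], [0.0, -0.267, 0.964, -143.074], [0.0, 0.0, 0.0, 1.0]])]
```

View pics/scene0.png

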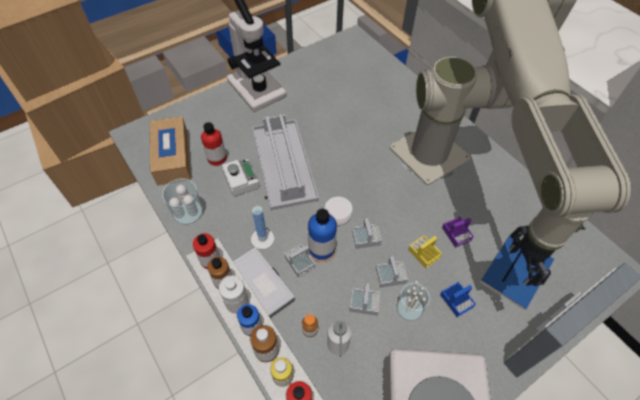

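View pics/side0.png

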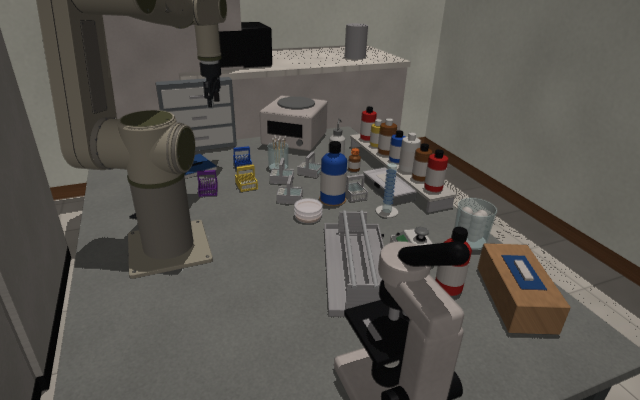

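Scene view: steel racks at about (366,234), (391,271) and (365,299), with the hidden one at (300,260) behind the blue bottle (322,235). Look-alikes are yellow (425,250), purple (458,232), blue (460,298). Stand is at (284,160), timer at (240,175). I take the grey ones and check them in a close crop.

```bash
cat > h.py <<'E'
import numpy as np, cv2, pickle
from scipy.spatial.transform import Rotation as Ro
def ray(d,uv,pose=None):
    c=np.linalg.inv(d["mtx"])@[uv[0],uv[1],1]
    if pose is None: R=np.array(d["R"]);t=np.array(d["t"]); return -R.T@t, R.T@c
    p,rpy=pose; Rt=Ro.from_euler('xyz',rpy,degrees=True).as_matrix(); T=np.array(d["T_tool_cam"])
    return Rt@T[:3,3]+p, Rt@(T[:3,:3]@c)
def onz(d,uv,z,pose=None):
    o,v=ray(d,uv,pose); return o+v*(z-o[2])/v[2]
def proj(d,X,pose=None):
    X=np.array(X,float)
    if pose is None: c=np.array(d["R"])@X+d["t"]
    else:
        p,rpy=pose; Rt=Ro.from_euler('xyz',rpy,degrees=True).as_matrix(); T=np.array(d["T_tool_cam"])
        c=T[:3,:3].T@(Rt.T@(X-p)-T[:3,3])
    q=d["mtx"]@c; return q[:2]/q[2]
def delta(s,X,yaw):
    """shift (cm, tool axes) and turn (deg, rotvec) from state s to TCP X pointing down with yaw"""
    R=Ro.from_euler('xyz',s["tcp_rot"],degrees=True); G=Ro.from_euler('xyz',[180,0,yaw],degrees=True)
    return np.round(R.inv().apply(np.array(X)-s["tool_pos"])/10,2).tolist(), np.round((R.inv()*G).as_rotvec(degrees=True),1).tolist()
def shot(name,fn):
    from bench import sensors, optics
    s=sensors.sense(); d=optics.snapshot(name); d["pose"]=(s["tool_pos"],s["tcp_rot"])
    cv2.imwrite(f"pics/{fn}.png",d["pixels"][:,:,::-1]); pickle.dump(d,open(f"{fn}.pkl","wb")); return s,d
E
python3 - <<'E'
from h import *
S=pickle.load(open("scene0.pkl","rb")); D=pickle.load(open("side0.pkl","rb"))
for n,uv,z in [("cap",(322,217),212),("hid",(300,260),20),("r1",(366,234),20),("r2",(391,271),20),("r3",(365,299),20),("stand",(284,160),40),("plunger",(234,169),94),("petri",(338,210),43),("cyl",(262,240),4),("beaker?",(411,310),0),("amber",(310,325),60),("wash",(338,350),100),("yel",(425,250),20),("blue",(460,298),20),("box",(263,282),39),("red",(207,130),178),("tcp",(0,0),0)]:
    print(n,np.round(onz(S,uv,z)))
im=S["pixels"][:,:,::-1]
a=cv2.resize(im[190:330,220:480],(800,430),interpolation=cv2.INTER_CUBIC)
cv2.imwrite("pics/c1.png",a)
a=cv2.resize(im[100:220,130:330],(800,480),interpolation=cv2.INTER_CUBIC)
cv2.imwrite("pics/c2.png",a)
E
```

```text
cap [571. 114. 212.]
hid [649. 109.  20.]
r1 [419. 152.  20.]
r2 [437. 301.  20.]
r3 [560. 328.  20.]
stand [ 483. -247.   40.]
plunger [ 664. -271.   94.]
petri [450.  36.  43.]
cyl [708. -29.   4.]
beaker? [461. 429.   0.]
amber [748. 313.  60.]
wash [732. 423. 100.]
yel [299. 306.  20.]
blue [322. 488.  20.]
box [787. 116.  39.]
red [ 680. -403.  178.]
tcp [ 1071. -1888.     0.]
```

View pics/c1.png

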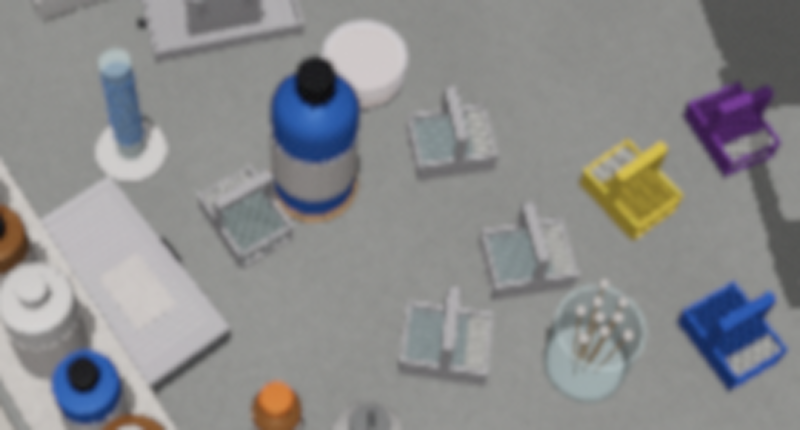

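View pics/c2.png

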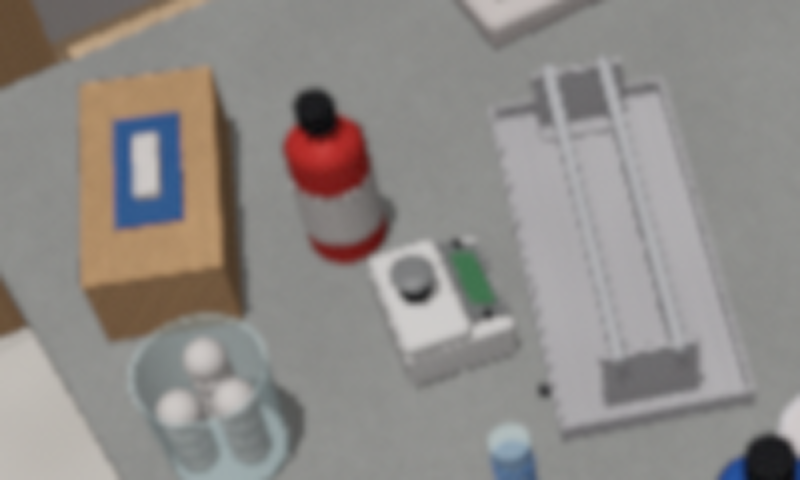

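c1 confirms three grey steel racks (bars at about (458,120), (535,235), (452,320)) plus the hidden grey one at (245,215), just behind the bottle. The yellow, purple and blue ones are the look-alikes. c2 shows the stand's bars running from (550,70)–(605,62) to (615,355)–(685,345), and the plunger head at (412,272).

Run:
```python
from h import *
from bench import sensors
S=pickle.load(open("scene0.pkl","rb"))
c2=lambda u,v:(130+u/4,100+v/4)
c1=lambda u,v:(220+u*.325,190+v*140/430)
print("rim corners z20",[np.round(onz(S,c2(*p),20)[:2]).tolist() for p in [(492,110),(662,83),(750,390),(562,432)]])
print("bars z80",[np.round(onz(S,c2(*p),80)[:2]).tolist() for p in [(550,68),(605,62),(612,350),(682,345)]])
print("plunger",onz(S,c2(412,268),94))
print("timer top corners z61",[np.round(onz(S,c2(*p),61)[:2]).tolist() for p in [(370,260),(425,240),(468,330),(410,355)]])
for n,a,b in [("r1",(420,175),(497,160)),("r2",(493,292),(577,278)),("r3",(402,372),(490,380)),("hid",(245,262),(292,230))]:
    A,B=onz(S,c1(*a),0),onz(S,c1(*b),0);v=B-A;print(n,"base edge",np.round(A[:2]),np.round(B[:2]),np.linalg.norm(v),np.degrees(np.arctan2(v[1],v[0])))
for n,a,b in [("r1",(452,90),(464,135)),("r2",(530,205),(545,262)),("r3",(452,290),(452,345)),("hid",(215,190),(268,170))]:
    A,B=onz(S,c1(*a),81),onz(S,c1(*b),81);v=B-A;print(n,"bar",np.round((A+B)[:2]/2),np.linalg.norm(v),np.degrees(np.arctan2(v[1],v[0])))
cap=onz(S,c1(316,66),212);print("cap",cap)
cs=[onz(S,c1(*p),4)[:2] for p in [(275,197),(357,192),(316,217)]];print("coaster",np.round(cs))
print(delta(sensors.sense(),[cap[0],cap[1],300],155.9))
```

```text
rim corners z20 [[488.0, -463.0], [334.0, -401.0], [468.0, -57.0], [624.0, -111.0]]
bars z80 [[440.0, -426.0], [393.0, -404.0], [564.0, -121.0], [513.0, -92.0]]
plunger [ 662.6246628  -280.11716342   94.        ]
timer top corners z61 [[680.0, -334.0], [630.0, -327.0], [647.0, -220.0], [700.0, -225.0]]
r1 base edge [466. 165.] [387. 197.] 85.1075282024257 157.85959248123007
r2 base edge [486. 313.] [406. 350.] 87.89204700039384 155.52946452246013
r3 base edge [613. 329.] [547. 384.] 85.72856945075775 140.02455893858018
hid base edge [674. 144.] [614. 142.] 59.92907711253828 -177.43740799186563
r1 bar [421. 161.] 54.487633816011616 64.99894008403814
r2 bar [442. 312.] 61.89143026712746 63.79821374053553
r3 bar [564. 334.] 55.12097957934651 52.09454110590485
hid bar [647. 101.] 56.756408503571556 168.85306571221815
cap [558.72527686 100.1116799  212.        ]
coaster [[609. 102.]
 [535. 145.]
 [587. 145.]]
([-46.92, -28.01, -6.92], [-0.1, -0.0, -0.0])
```

Request:
play_rows([
  [[-4, -2.3, -1.5, 0, 0, 0], [-8, -4.6, -3, 0, 0, 0], [-12, -7, -4, 0, 0, 0], [-16, -9.3, -5, 0, 0, 0], [-20, -11.5, -6, 0, 0, 0]],
], jaw=1)

```text
time: 0.65
tool_pos: [381.2, 359.3, 291.5]
tcp_rot: [-180.0, -0.0, 155.9]
ft_force: [0.4, -0.4, -0.2]
finger_gap: 85.5
grip_force: 0.0
```

Request:
play_rows([
  [[-4, -2.3, -0.5, 0, 0, 0], [-8, -4.6, -1, 0, 0, 0], [-12, -7, -2, 0, 0, 0], [-16, -9.3, -2.5, 0, 0, 0], [-20, -11.5, -3, 0, 0, 0]],
])

```text
time: 1.15
tool_pos: [517.0, 172.5, 321.6]
tcp_rot: [180.0, 0.0, 155.9]
ft_force: [0.9, 0.7, 0.3]
finger_gap: 85.4
grip_force: 0.0
```

Request:
play_rows([
  [[-3.5, -2, 0, 0, 0, 0], [-7, -3.7, 0, 0, 0, 0], [-7, -3.7, 0, 0, 0, 0], [-7, -3.7, 0, 0, 0, 0]],
])

```text
time: 1.55
tool_pos: [565.1, 111.2, 320.5]
tcp_rot: [-180.0, -0.1, 155.8]
ft_force: [-1.2, 0.1, -0.2]
finger_gap: 85.8
grip_force: 0.0
```

Run:
```python
from h import *
s,d=shot("wrist","w1"); print(s["tool_pos"],s["tcp_rot"])
```

```text
[565.08958591 111.17089333 320.5310612 ] [-1.79971981e+02 -8.34472573e-02  1.55776590e+02]
```

View pics/w1.png

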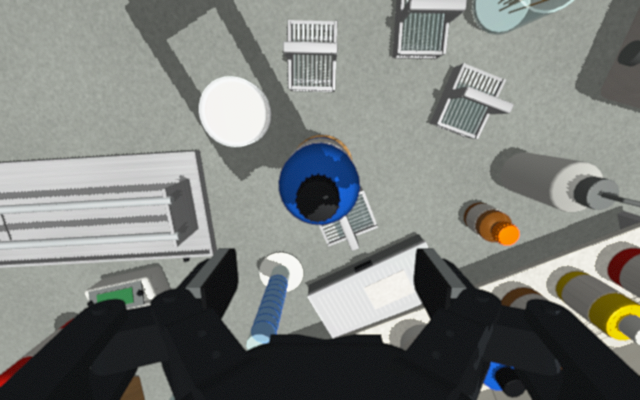

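The wrist view shows the bottle cap at (318,195), hidden rack with its bar at about (345,232), free racks with bars at (311,47), (433,2) and (487,97), petri dishes at (235,110), cylinder foot at (280,270), slide box at (370,285).

Run:
```python
from h import *
d=pickle.load(open("w1.pkl","rb"));P=d["pose"]
f=lambda u,v,z:np.round(onz(d,(u,v),z,P)[:2])
print("cap",f(318,195,212),"blue body z~150",f(319,183,150))
for n,a,b in [("r1",(284,50),(338,44)),("r3",(463,88),(511,107)),("hid",(336,218),(354,247))]:
    A,B=f(*a,81),f(*b,81);v=B-A;print(n,(A+B)/2,np.linalg.norm(v),np.degrees(np.arctan2(v[1],v[0])))
print("hid body corners z34",f(322,235,34),f(325,247,34),f(377,227,34),f(367,195,34))
print("petri",f(235,110,43),"cyl foot",f(281,272,5),"box",f(308,292,39),f(420,235,39),"coaster top edge",f(335,138,4))
from bench import sensors
print(delta(sensors.sense(),[*f(318,195,212),178],155.9))
```

```text
cap [558. 106.] blue body z~150 [560. 105.]
r1 [421.  156.5] 64.19501538281614 71.84729411334885
r3 [560.5 329.5] 65.06919393998976 46.24536426676835
hid [651. 101.] 50.35871324805669 6.84277341263094
hid body corners z34 [658.  62.] [678.  58.] [681. 145.] [627. 150.]
petri [441.  31.] cyl foot [702. -36.] box [737.   1.] [718. 200.] coaster top edge [533. 140.]
([0.35, -0.83, 14.28], [-0.0, -0.1, -0.0])
```

Request:
play_rows([
  [[0.3, -0.8, 4, 0, 0, 0], [0.3, -0.8, 8, 0, 0, 0], [0.3, -0.8, 12, 0, 0, 0], [0.3, -0.8, 14, 0, 0, 0], [0.3, -0.8, 14, 0, 0, 0]],
])

```text
time: 2.1
tool_pos: [555.6, 107.0, 177.1]
tcp_rot: [-179.8, -0.4, 156.0]
ft_force: [-0.2, 0.4, -1.0]
finger_gap: 85.8
grip_force: 0.0
```

Request:
play_rows([
  [[0, 0, 0, 0, 0, 0], [0, 0, 0, 0, 0, 0], [0, 0, 0, 0, 0, 0], [0, 0, 0, 0, 0, 0], [0, 0, 0, 0, 0, 0]],
], jaw=0, squeeze=50)

```text
time: 2.6
tool_pos: [560.2, 105.9, 183.6]
tcp_rot: [179.9, 0.2, 155.9]
ft_force: [-1.4, -0.8, 7.8]
finger_gap: 36.7
grip_force: 50.5
```

Request:
play_rows([
  [[0, 0, 0, 0, 0, 0], [0, 0, 0, 0, 0, 0], [0, 0, 0, 0, 0, 0]],
])

```text
time: 2.9
tool_pos: [560.2, 105.9, 183.6]
tcp_rot: [179.9, 0.2, 155.9]
ft_force: [-2.8, -0.6, 6.6]
finger_gap: 37.0
grip_force: 50.5
```

Request:
play_rows([
  [[0, 0, -1, 0, 0, 0], [0, 0, -3, 0, 0, 0], [0, 0, -4, 0, 0, 0], [0, 0, -4, 0, 0, 0]],
])

```text
time: 3.3
tool_pos: [560.1, 106.0, 223.4]
tcp_rot: [179.9, 0.2, 155.9]
ft_force: [0.5, 0.0, -5.0]
finger_gap: 36.9
grip_force: 51.0
```

Request:
play_rows([
  [[0.6, 2, 0, 0, 0, 0], [1.8, 5, 0, 0, 0, 0], [2.9, 8.3, 0, 0, 0, 0], [3.6, 10.8, 0, 0, 0, 0], [3.9, 11.6, 0, 0, 0, 0]],
])

```text
time: 3.8
tool_pos: [570.1, 230.2, 219.9]
tcp_rot: [-180.0, -0.1, 156.0]
ft_force: [-0.2, 0.8, -5.2]
finger_gap: 36.7
grip_force: 51.5
```

Request:
play_rows([
  [[0, 0, 0, 0, 0, 0], [0, 0, 1.5, 0, 0, 0], [0, 0, 3, 0, 0, 0], [0, 0, 3.7, 0, 0, 0], [0, 0, 4, 0, 0, 0]],
])

```text
time: 4.3
tool_pos: [570.0, 226.5, 180.0]
tcp_rot: [-179.9, -0.1, 155.8]
ft_force: [-3.7, -1.9, 9.5]
finger_gap: 37.2
grip_force: 53.1
```

Request:
play_rows([
  [[0, 0, 0.1, 0, 0, 0], [0, 0, 0.2, 0, 0, 0], [0, 0, 0.3, 0, 0, 0]],
])

```text
time: 4.6
tool_pos: [571.4, 227.6, 179.8]
tcp_rot: [180.0, 0.1, 155.9]
ft_force: [-4.2, -3.1, 8.2]
finger_gap: 36.6
grip_force: 53.0
```

Request:
play_rows([
  [[0, 0, 0, 0, 0, 0], [0, 0, 0, 0, 0, 0], [0, 0, 0, 0, 0, 0], [0, 0, 0, 0, 0, 0]],
], jaw=1)

```text
time: 5.0
tool_pos: [570.9, 227.8, 178.4]
tcp_rot: [180.0, 0.0, 155.9]
ft_force: [-0.3, -0.2, -0.1]
finger_gap: 85.5
grip_force: 0.0
```

Request:
play_rows([
  [[0, 0, -2, 0, 0, 0], [0, 0, -6, 0, 0, 0], [0, 0, -10, 0, 0, 0], [0, 0, -13, 0, 0, 0]],
])

```text
time: 5.4
tool_pos: [571.2, 227.9, 311.3]
tcp_rot: [179.9, 0.1, 155.9]
ft_force: [0.5, -0.4, -0.0]
finger_gap: 85.5
grip_force: 0.0
```

Request:
play_rows([
  [[-3, -2, 0, 0, 0, 0], [-6, -4, 0, 0, 0, 0], [-9, -6, 0, 0, 0, 0], [-12.5, -8.3, 0, 0, 0, 0], [-12.5, -8.3, 0, 0, 0, 0]],
])

```text
time: 5.9
tool_pos: [652.8, 96.1, 307.4]
tcp_rot: [-179.9, 0.0, 155.6]
ft_force: [0.3, -0.3, -0.0]
finger_gap: 85.6
grip_force: 0.0
```

Request:
play_rows([
  [[0, 0, 0, 0, 0, 0], [0, 0, 0, 0, 0, 0]],
])

```text
time: 6.1
tool_pos: [650.7, 101.6, 308.3]
tcp_rot: [180.0, -0.0, 155.9]
ft_force: [-0.7, 0.3, 0.8]
finger_gap: 85.5
grip_force: 0.0
```

Run:
```python
from h import *
s,d=shot("wrist","w2"); print(s["tool_pos"],s["tcp_rot"])
```

```text
[650.74236188 101.55258131 308.25552445] [ 1.79984076e+02 -2.01793900e-02  1.55915952e+02]
```

View pics/w2.png

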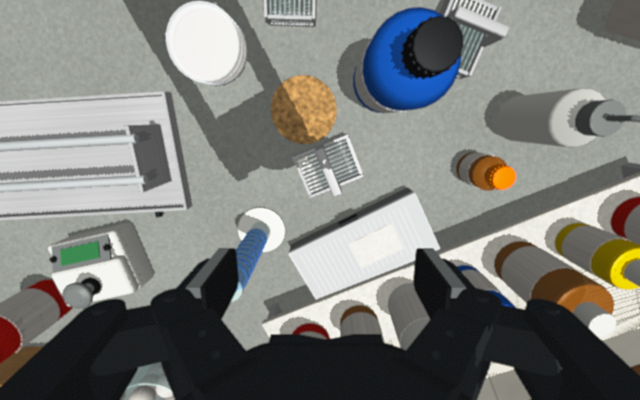

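The coaster is now bare at (303,109), the hidden rack at (328,166) has its bar from (319,150) to (336,192), and the bottle stands aside at (435,45). The plunger is at (82,291).

Run:
```python
from h import *
d=pickle.load(open("w2.pkl","rb"));P=d["pose"]
f=lambda u,v,z:np.round(onz(d,(u,v),z,P)[:2],1)
im=cv2.cvtColor(d["pixels"],cv2.COLOR_RGB2HSV)
m=((im[...,0]<25)&(im[...,0]>8)&(im[...,1]>70)).astype(np.uint8); m[:, :250]=0;m[:,350:]=0;m[150:]=0
(cx,cy),rad=cv2.minEnclosingCircle(cv2.findNonZero(m)); print("coaster",cx,cy,rad,f(cx,cy,4))
A,B=f(319,151,81),f(336,192,81);v=B-A;print("hid",(A+B)/2,np.linalg.norm(v),np.degrees(np.arctan2(v[1],v[0])))
C=[f(*p,34) for p in [(297,153),(346,134),(363,175),(311,196)]];print(np.mean(C,0),C)
print("plunger",f(82,291,94),"bars right ends z80",f(135,133,80),f(137,183,80),"tray corners",f(170,92,20),f(188,210,20))
crop=d["pixels"][110:220,260:400,::-1];cv2.imwrite("pics/c3.png",cv2.resize(crop,(700,550),interpolation=cv2.INTER_CUBIC))
```

```text
coaster 303.6513671875 108.95413208007812 34.63283157348633 [562.1 105.8]
hid [647.8  104.95] 56.625524280133625 -1.7203807648719702
[647.225 107.875] [array([613.4,  73.6]), array([617.6, 146.4]), array([680.1, 146.2]), array([677.8,  65.3])]
plunger [ 658.5 -268. ] bars right ends z80 [507.6 -90.8] [ 561.2 -123.8] tray corners [467.9 -51.4] [ 624.1 -117.3]
```

View pics/c3.png

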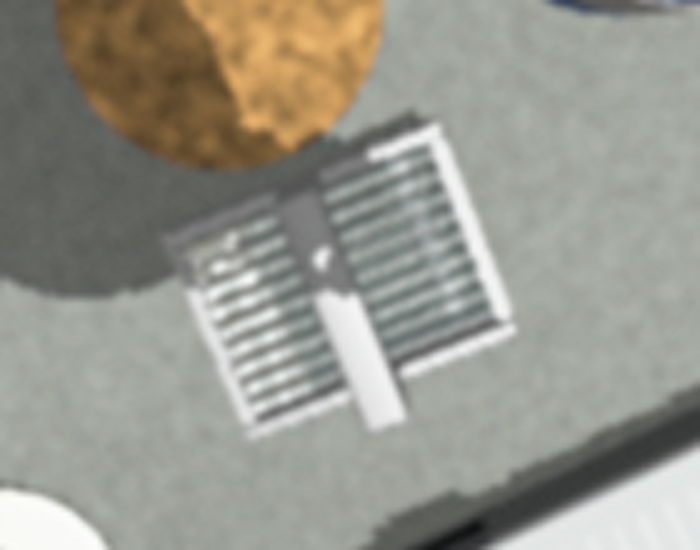

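Request:
play_rows([
  [[0.4, 0.3, 4, 0, 0, -8], [0.4, 0.3, 8, 0, 0, -16], [0.4, 0.3, 12, 0, 0, -23], [0.4, 0.3, 15, 0, 0, -23], [0.4, 0.3, 15, 0, 0, -23]],
])

```text
time: 6.65
tool_pos: [644.4, 106.2, 152.3]
tcp_rot: [-180.0, -0.6, 179.0]
ft_force: [-0.7, 0.7, -0.1]
finger_gap: 85.4
grip_force: 0.0
```

Request:
play_rows([
  [[0, 0, 3, 0, 0, 0], [0, 0, 6, 0, 0, 0], [0, 0, 9, 0, 0, 0], [0, 0, 10.2, 0, 0, 0], [0, 0, 10.2, 0, 0, 0]],
])

```text
time: 7.15
tool_pos: [647.7, 105.8, 55.8]
tcp_rot: [-180.0, -0.1, 178.9]
ft_force: [-0.8, 0.7, 0.0]
finger_gap: 85.1
grip_force: 0.0
```

Request:
play_rows([
  [[0, 0, 0, 0, 0, 0], [0, 0, 0, 0, 0, 0], [0, 0, 0, 0, 0, 0], [0, 0, 0, 0, 0, 0], [0, 0, 0, 0, 0, 0]],
], jaw=0, squeeze=40)

```text
time: 7.65
tool_pos: [648.9, 105.3, 56.9]
tcp_rot: [180.0, 0.0, 178.9]
ft_force: [-0.1, 2.7, 2.4]
finger_gap: 12.5
grip_force: 2.1
```

Request:
play_rows([
  [[0, 0, 0, 0, 0, 0], [0, 0, 0, 0, 0, 0]],
])

```text
time: 7.85
tool_pos: [648.8, 105.3, 56.8]
tcp_rot: [180.0, 0.0, 178.9]
ft_force: [-1.5, 0.7, 4.1]
finger_gap: 11.0
grip_force: 43.0
```

Request:
play_rows([
  [[0, 0, -2, 0, 0, 0], [0, 0, -6, 0, 0, 0], [0, 0, -10, 0, 0, 0], [0, 0, -14.5, 0, 0, 0], [0, 0, -17, 0, 0, 0]],
])

```text
time: 8.35
tool_pos: [649.6, 105.3, 230.4]
tcp_rot: [180.0, 0.2, 178.9]
ft_force: [0.7, 1.0, -1.8]
finger_gap: 11.2
grip_force: 42.3
```

Request:
play_rows([
  [[1, -3, 0, 0, 0, 8], [2.8, -7, 0, 0, 0, 16], [4.5, -11.3, 0, 0, 0, 24], [6.2, -15.6, 0, 0, 0, 32], [8, -20, 0, 0, 0, 40]],
])

```text
time: 8.85
tool_pos: [563.4, -94.4, 225.5]
tcp_rot: [-180.0, -0.1, 138.6]
ft_force: [0.3, -1.8, -1.7]
finger_gap: 11.0
grip_force: 42.1
```

Request:
play_rows([
  [[-0.5, -4.5, 0, 0, 0, 8], [-1.5, -9, 0, 0, 0, 16], [-2.8, -13, 0, 0, 0, 24], [-4.2, -17, 0, 0, 0, 32], [-5.5, -20.2, 0, 0, 0, 40]],
])

```text
time: 9.35
tool_pos: [471.7, -283.3, 225.7]
tcp_rot: [-179.9, -0.0, 98.5]
ft_force: [-0.7, 0.1, -2.1]
finger_gap: 11.1
grip_force: 42.1
```

Request:
play_rows([
  [[-2.5, -1.8, 0, 0, 0, 8], [-5, -3.5, 0, 0, 0, 16], [-7.2, -5, 0, 0, 0, 24], [-8.1, -5.6, 0, 0, 0, 30.6], [-8.1, -5.6, 0, 0, 0, 30.6]],
])

```text
time: 9.85
tool_pos: [429.3, -371.4, 225.5]
tcp_rot: [-179.9, -0.0, 68.0]
ft_force: [-0.4, 0.8, -2.0]
finger_gap: 11.2
grip_force: 42.2
```

Request:
play_rows([
  [[0, 0, 0, 0, 0, 0], [0, 0, 0, 0, 0, 0]],
])

```text
time: 10.05
tool_pos: [430.8, -369.3, 226.0]
tcp_rot: [-180.0, -0.0, 68.5]
ft_force: [0.2, 0.6, -1.4]
finger_gap: 10.9
grip_force: 42.2
```

Run:
```python
from h import *
s,d=shot("wrist","w3"); print(s["tool_pos"],s["tcp_rot"],s["joint_pos"])
```

```text
[ 430.82714729 -369.29791201  226.00240707] [-1.79973687e+02 -3.17162065e-02  6.84904502e+01] [-4.57911026e+01  2.62077606e+00  9.09567541e+01  1.81246754e-02
  8.64594975e+01 -2.42826852e+01]
```

View pics/w3.png

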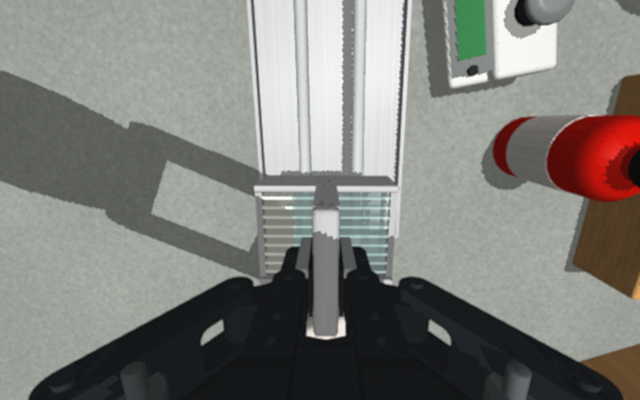

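The wrist view shows the rack hanging straight over the stand, with bars at x≈301–306 and x≈359, tray sides at x≈254 and x≈408, and the red bottle off to the right.

Run:
```python
from h import *
d=pickle.load(open("w3.pkl","rb"));P=d["pose"]
g=cv2.cvtColor(d["pixels"],cv2.COLOR_RGB2GRAY)
for r_ in (20,90,160): print(r_,g[r_,240:420].tolist())
Y=np.radians(P[1][2]);ux=np.array([np.sin(Y),-np.cos(Y)]);u=np.array([np.cos(Y),np.sin(Y)])
for n,uv,z in [("barL",(301,10),80),("barL",(306,168),80),("barR",(359.5,10),80),("barR",(359,168),80),("trayL",(251,10),20),("trayL",(260,160),20),("trayR",(411,10),20),("trayR",(402,150),20)]:
    X=onz(d,uv,z,P)[:2]-P[0][:2]; print(n,"tool x",X@u,"tool y",X@ux)
print("plunger",onz(d,(547,5),94,P))
```

```text
20 [159, 158, 158, 161, 162, 161, 159, 170, 198, 218, 221, 199, 131, 79, 117, 183, 217, 223, 222, 224, 226, 226, 224, 222, 221, 220, 221, 223, 224, 224, 223, 225, 228, 230, 227, 225, 224, 226, 227, 227, 227, 227, 227, 227, 226, 226, 226, 227, 227, 229, 230, 231, 232, 220, 175, 162, 182, 200, 211, 220, 222, 220, 220, 213, 198, 179, 161, 178, 225, 234, 234, 233, 233, 232, 232, 231, 231, 232, 234, 235, 233, 233, 234, 237, 238, 237, 234, 235, 236, 238, 237, 238, 238, 237, 237, 237, 237, 235, 235, 237, 240, 239, 223, 167, 134, 129, 128, 129, 128, 125, 125, 126, 123, 122, 144, 169, 188, 201, 213, 222, 222, 222, 220, 211, 192, 177, 199, 231, 238, 237, 236, 236, 237, 236, 236, 238, 238, 236, 235, 235, 236, 238, 236, 235, 236, 238, 238, 238, 238, 238, 236, 233, 233, 234, 237, 237, 237, 233, 234, 234, 234, 219, 171, 113, 75, 76, 143, 214, 232, 228, 212, 181, 167, 170, 172, 170, 166, 165, 163, 163]
90 [165, 168, 166, 164, 164, 160, 160, 161, 164, 168, 170, 170, 182, 204, 223, 226, 203, 135, 84, 144, 220, 233, 230, 229, 230, 232, 232, 230, 230, 231, 231, 231, 232, 232, 232, 233, 234, 234, 232, 2
[... 1408 characters left out ...]
5, 224, 221, 223, 223, 222, 221, 220, 221, 224, 225, 222, 220, 223, 211, 166, 106, 76, 108, 170, 214, 222, 205, 180, 168, 166, 164, 165, 164, 165, 163, 163, 163, 162, 163, 162, 165, 165, 168, 170]
barL tool x 157.55382569978386 tool y -21.3078575741877
barL tool x 20.79043815791411 tool y -19.567626303482335
barR tool x 157.46732625346786 tool y 29.000578750648472
barR tool x 20.751734647682675 tool y 32.57457796328543
trayL tool x 176.42798715415356 tool y -77.73884576271861
trayL tool x 20.73291972268226 tool y -77.79201966274583
trayR tool x 176.14231283250598 tool y 88.4105231911022
trayR tool x 32.2714559597259 tool y 88.88791888302978
plunger [ 655.73175579 -289.8191115    94.        ]
```

Request:
play_rows([
  [[0, 0.5, 2, 0, 0, 0], [0, 0.5, 4.5, 0, 0, 0], [0, 0.5, 6.5, 0, 0, 0], [0, 0.5, 7.5, 0, 0, 0], [0, 0.5, 8.2, 0, 0, 0]],
])

```text
time: 10.6
tool_pos: [435.2, -371.2, 143.5]
tcp_rot: [-179.9, -0.0, 68.4]
ft_force: [-0.5, 0.6, -1.4]
finger_gap: 11.3
grip_force: 42.1
```

Request:
play_rows([
  [[0, 0, 0.2, 0, 0, 0], [0, 0, 0.4, 0, 0, 0], [0, 0, 0.6, 0, 0, 0], [0, 0, 0.8, 0, 0, 0], [0, 0, 0.8, 0, 0, 0]],
])

```text
time: 11.1
tool_pos: [435.5, -372.4, 136.9]
tcp_rot: [179.9, 0.0, 68.3]
ft_force: [0.8, -0.0, -0.7]
finger_gap: 11.4
grip_force: 42.4
```

Request:
play_rows([
  [[0, 0, 0.1, 0, 0, 0], [0, 0, 0.2, 0, 0, 0], [0, 0, 0.3, 0, 0, 0], [0, 0, 0.3, 0, 0, 0]],
])

```text
time: 11.5
tool_pos: [436.0, -372.8, 136.7]
tcp_rot: [179.8, 0.1, 68.3]
ft_force: [-5.2, 6.2, 17.0]
finger_gap: 11.1
grip_force: 45.0
```

Request:
play_rows([
  [[0, 0, -0.2, 0, 0, 0], [0, 0, -0.2, 0, 0, 0], [0, 0, -0.2, 0, 0, 0], [0, 0, -0.2, 0, 0, 0]],
], jaw=1)

```text
time: 11.9
tool_pos: [435.0, -371.9, 134.9]
tcp_rot: [-180.0, -0.0, 68.3]
ft_force: [0.7, -0.0, -0.4]
finger_gap: 68.9
grip_force: 0.0
```

Request:
play_rows([
  [[0, 0, -2, 0, 0, 0], [0, 0, -6, 0, 0, 0], [0, 0, -10.5, 0, 0, 0], [0, 0, -15, 0, 0, 0], [0, 0, -18, 0, 0, 0]],
])

```text
time: 12.4
tool_pos: [435.6, -372.5, 319.1]
tcp_rot: [179.8, 0.1, 68.3]
ft_force: [0.2, -1.0, 0.4]
finger_gap: 85.4
grip_force: 0.0
```

Request:
play_rows([
  [[4.7, -0.7, 0, 0, 0, 0], [9.4, -1.4, 0, 0, 0, 0], [14.1, -2.1, 0, 0, 0, 0], [18.8, -2.9, 0, 0, 0, 0], [23.5, -3.6, 0, 0, 0, 0]],
])

```text
time: 12.9
tool_pos: [488.6, -138.6, 315.1]
tcp_rot: [-180.0, -0.0, 68.3]
ft_force: [0.9, 0.7, -0.0]
finger_gap: 85.3
grip_force: 0.0
```

Request:
play_rows([
  [[4.7, -0.7, 0, 0, 0, 0], [9.4, -1.4, 0, 0, 0, 0], [14.1, -2.1, 0, 0, 0, 0], [18.8, -2.9, 0, 0, 0, 0], [23.5, -3.6, 0, 0, 0, 0]],
])

```text
time: 13.4
tool_pos: [542.1, 93.3, 315.1]
tcp_rot: [-180.0, 0.0, 68.3]
ft_force: [0.6, -0.2, 0.9]
finger_gap: 85.4
grip_force: 0.0
```

Request:
play_rows([
  [[4.5, -0.7, 0, 0, 0, 0], [9, -1.5, 0, 0, 0, 0], [9, -1.5, 0, 0, 0, 0], [9, -1.5, 0, 0, 0, 0]],
])

```text
time: 13.8
tool_pos: [561.2, 181.4, 314.4]
tcp_rot: [-179.9, 0.1, 68.4]
ft_force: [-0.5, -0.1, 0.6]
finger_gap: 85.5
grip_force: 0.0
```

Run:
```python
from h import *
s,d=shot("wrist","w4"); print(s["tool_pos"],s["tcp_rot"],s["joint_pos"])
```

```text
[561.17459654 181.36464286 314.44501545] [-1.79938519e+02  6.42096168e-02  6.84260531e+01] [ 1.29409571e+01  4.86664795e+00  7.94634919e+01 -1.81627077e-02
  9.57569011e+01  3.45131303e+01]
```

View pics/w4.png

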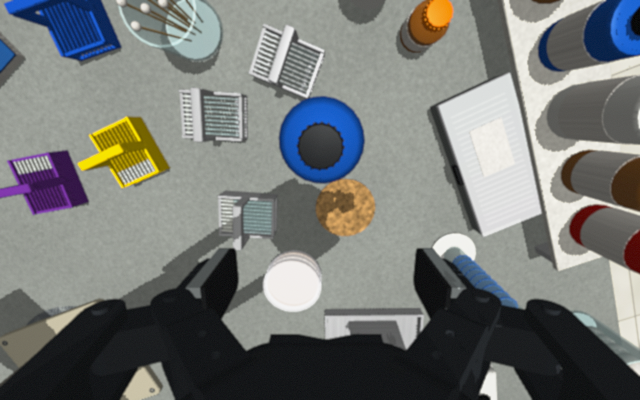

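The cap is at (320,147), coaster clear at (346,207), racks at (288,58), (213,115) and (247,215).

Run:
```python
from h import *
d=pickle.load(open("w4.pkl","rb"));P=d["pose"];s={"tool_pos":P[0],"tcp_rot":P[1]}
f=lambda u,v,z:np.round(onz(d,(u,v),z,P)[:2],1)
cap=f(320,147,212);print("cap",cap,delta(s,[*cap,180],68.4))
print("coaster",f(346,207,4))
for n,a,b in [("r1",(236,196),(239,248)),("r2",(184,90),(189,142)),("r3",(293,30),(270,72))]:
    A,B=f(*a,81),f(*b,81);v=B-A;print(n,(A+B)/2,np.linalg.norm(v),np.degrees(np.arctan2(v[1],v[0])))
for n,C in [("r1",[(219,192),(276,195),(276,237),(222,236)]),("r2",[(180,91),(246,90),(246,140),(184,142)]),("r3",[(266,25),(324,50),(304,97),(250,70)])]:
    Q=np.array([f(*p,34) for p in C]);print(n,Q.mean(0),np.linalg.norm(Q[1]-Q[0]),np.linalg.norm(Q[2]-Q[1]))
c=cv2.resize(d["pixels"][10:260,170:340,::-1],(544,800-0),interpolation=cv2.INTER_CUBIC)
cv2.imwrite("pics/c4.png",cv2.resize(d["pixels"][20:255,175:335,::-1],(405,595),interpolation=cv2.INTER_CUBIC))
```

```text
cap [573.2 224.9] ([4.51, -0.47, 13.44], [-0.1, 0.1, 0.0])
coaster [565.4 105.6]
r1 [425.1 162.3] 74.3720377561352 -113.11766432521279
r2 [427.95 309.25] 61.24132591641037 -113.17402114143503
r3 [565.4 332.8] 52.61368643233429 -144.43700370348128
r1 [425.125 156.5  ] 84.07716693609513 66.8712195193119
r2 [443.55 303.75] 89.12788564753453 66.19365528507996
r3 [564.    330.975] 79.38286968861736 63.81175440308783
```

View pics/c4.png

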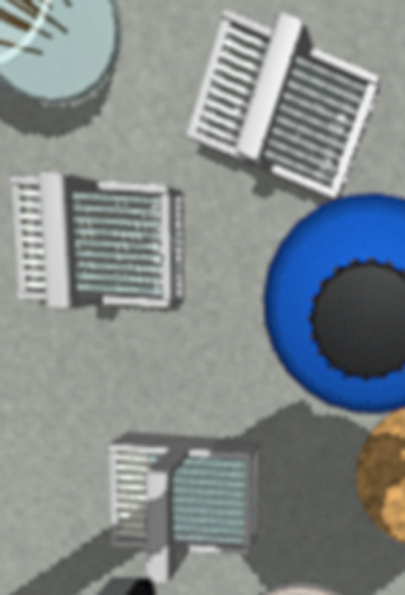

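Request:
play_rows([
  [[4.6, -0.5, 2, 0, 0, 0], [4.6, -0.5, 6, 0, 0, 0], [4.6, -0.5, 10, 0, 0, 0], [4.6, -0.5, 13.4, 0, 0, 0], [4.6, -0.5, 13.4, 0, 0, 0]],
])

```text
time: 14.35
tool_pos: [570.4, 222.2, 174.9]
tcp_rot: [-179.5, 0.4, 68.2]
ft_force: [-1.4, -0.8, -0.2]
finger_gap: 85.6
grip_force: 0.0
```

Request:
play_rows([
  [[0, 0, 0, 0, 0, 0], [0, 0, 0, 0, 0, 0], [0, 0, 0, 0, 0, 0], [0, 0, 0, 0, 0, 0], [0, 0, 0, 0, 0, 0]],
], jaw=0, squeeze=50)

```text
time: 14.85
tool_pos: [575.1, 225.5, 184.5]
tcp_rot: [179.8, -0.2, 68.3]
ft_force: [-1.8, -0.2, 6.3]
finger_gap: 36.7
grip_force: 49.9
```

Request:
play_rows([
  [[0, 0, 0, 0, 0, 0], [0, 0, 0, 0, 0, 0]],
])

```text
time: 15.05
tool_pos: [575.1, 225.5, 184.4]
tcp_rot: [179.8, -0.2, 68.3]
ft_force: [-1.6, 0.3, 7.2]
finger_gap: 37.0
grip_force: 49.9
```

Request:
play_rows([
  [[0, 0, -1, 0, 0, 0], [0, 0, -3, 0, 0, 0], [0, 0, -4, 0, 0, 0], [0, 0, -4, 0, 0, 0]],
])

```text
time: 15.45
tool_pos: [575.1, 225.4, 223.9]
tcp_rot: [179.8, -0.1, 68.3]
ft_force: [0.7, 0.3, -4.4]
finger_gap: 36.9
grip_force: 51.1
```

Request:
play_rows([
  [[-2, 0.6, 0, 0, 0, 0], [-5, 1.5, 0, 0, 0, 0], [-8.5, 2.4, 0, 0, 0, 0], [-11, 3.1, 0, 0, 0, 0], [-11.5, 3.3, 0, 0, 0, 0]],
])

```text
time: 15.95
tool_pos: [561.3, 103.0, 220.3]
tcp_rot: [-179.9, 0.1, 68.1]
ft_force: [-0.2, -0.2, -5.3]
finger_gap: 36.4
grip_force: 51.2
```

Request:
play_rows([
  [[0, 0, 0, 0, 0, 0], [0, 0, 1.2, 0, 0, 0], [0, 0, 2.4, 0, 0, 0], [0, 0, 3, 0, 0, 0], [0, 0, 3.3, 0, 0, 0]],
])

```text
time: 16.45
tool_pos: [561.6, 107.1, 188.8]
tcp_rot: [-179.9, -0.0, 68.4]
ft_force: [-8.6, 1.2, 21.2]
finger_gap: 36.2
grip_force: 54.2
```

Request:
play_rows([
  [[0, 0, 0.1, 0, 0, 0], [0, 0, 0.2, 0, 0, 0], [0, 0, 0.3, 0, 0, 0], [0, 0, 0.3, 0, 0, 0]],
])

```text
time: 16.85
tool_pos: [562.2, 107.5, 188.9]
tcp_rot: [179.9, -0.1, 68.4]
ft_force: [-11.1, 1.5, 21.2]
finger_gap: 36.4
grip_force: 54.7
```

Request:
play_rows([
  [[0, 0, -0.3, 0, 0, 0], [0, 0, -0.3, 0, 0, 0], [0, 0, -0.3, 0, 0, 0], [0, 0, -0.3, 0, 0, 0], [0, 0, -0.3, 0, 0, 0]],
], jaw=1)

```text
time: 17.35
tool_pos: [561.8, 106.0, 187.9]
tcp_rot: [-180.0, 0.0, 68.3]
ft_force: [0.2, -0.1, 0.2]
finger_gap: 85.4
grip_force: 0.0
```

Request:
play_rows([
  [[0, 0, -2, 0, 0, 0], [0, 0, -5, 0, 0, 0], [0, 0, -8, 0, 0, 0], [0, 0, -11, 0, 0, 0], [0, 0, -12, 0, 0, 0]],
])

```text
time: 17.85
tool_pos: [563.3, 106.0, 312.2]
tcp_rot: [179.7, -0.1, 68.3]
ft_force: [1.4, -1.3, 0.4]
finger_gap: 85.0
grip_force: 0.0
```

Request:
play_rows([
  [[4.2, -1.6, 0, 0, 0, 4], [8.4, -3.2, 0, 0, 0, 8], [12.6, -4.9, 0, 0, 0, 12], [16.8, -6.6, 0, 0, 0, 16], [20.8, -8.2, 0, 0, 0, 18]],
])

```text
time: 18.35
tool_pos: [562.2, 331.3, 306.9]
tcp_rot: [-180.0, 0.1, 50.1]
ft_force: [0.6, -0.2, -0.1]
finger_gap: 85.4
grip_force: 0.0
```

Request:
play_rows([
  [[0, 0, 3, 0, 0, 0], [0, 0, 7, 0, 0, 0], [0, 0, 11, 0, 0, 0], [0, 0, 13, 0, 0, 0], [0, 0, 13, 0, 0, 0]],
])

```text
time: 18.85
tool_pos: [559.7, 328.1, 171.9]
tcp_rot: [-179.8, 0.5, 50.3]
ft_force: [-0.4, -0.4, 0.4]
finger_gap: 85.1
grip_force: 0.0
```

Request:
play_rows([
  [[0, 0, 0, 0, 0, 0], [0, 0, 0, 0, 0, 0]],
])

```text
time: 19.05
tool_pos: [563.8, 330.0, 180.5]
tcp_rot: [179.9, -0.2, 50.3]
ft_force: [-0.1, 0.2, 0.1]
finger_gap: 85.4
grip_force: 0.0
```

Run:
```python
from h import *
s,d=shot("wrist","w5"); print(s["tool_pos"],s["tcp_rot"])
```

```text
[563.82947715 329.97420509 180.49432206] [ 1.79925344e+02 -1.64377788e-01  5.02804583e+01]
```

View pics/w5.png

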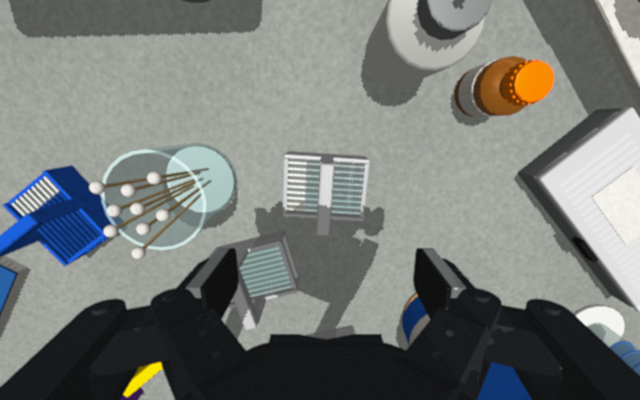

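The bar of the third rack lies from (328,160) to (323,232), nearly aligned; I compute the offset.

Run:
```python
from h import *
d=pickle.load(open("w5.pkl","rb"));P=d["pose"];s={"tool_pos":P[0],"tcp_rot":P[1]}
f=lambda u,v,z:np.round(onz(d,(u,v),z,P)[:2],1)
A,B=f(328,158,81),f(323,233,81);v=A-B;c=(A+B)/2;y=np.degrees(np.arctan2(v[1],v[0]));print(c,np.linalg.norm(v),y,delta(s,[*c,56.5],y))
Q=np.array([f(*p,34) for p in [(286,154),(369,158),(367,216),(284,213)]]);print(Q.mean(0),delta(s,[*Q.mean(0),56.5],50))
```

```text
[566.35 332.85] 65.7828245060973 46.478272656688894 ([0.35, -0.01, 12.4], [0.1, -0.2, 3.8])
[566.525 331.375] ([0.24, 0.1, 12.4], [0.1, -0.2, 0.3])
```

Request:
play_rows([
  [[0.3, 0, 3, 0, 0, 2], [0.3, 0, 6.5, 0, 0, 2], [0.3, 0, 10, 0, 0, 2], [0.3, 0, 12.4, 0, 0, 2], [0.3, 0, 12.4, 0, 0, 2]],
])

```text
time: 19.6
tool_pos: [562.6, 330.8, 51.1]
tcp_rot: [-179.9, 0.3, 48.3]
ft_force: [-1.9, -0.1, -0.3]
finger_gap: 85.0
grip_force: 0.0
```

Request:
play_rows([
  [[0, 0, 0, 0, 0, 0], [0, 0, 0, 0, 0, 0], [0, 0, 0, 0, 0, 0], [0, 0, 0, 0, 0, 0], [0, 0, 0, 0, 0, 0]],
], jaw=0, squeeze=40)

```text
time: 20.1
tool_pos: [565.1, 332.1, 55.3]
tcp_rot: [180.0, -0.1, 48.3]
ft_force: [-2.4, 2.9, 3.5]
finger_gap: 12.3
grip_force: 4.1
```

Request:
play_rows([
  [[0, 0, 0, 0, 0, 0], [0, 0, 0, 0, 0, 0]],
])

```text
time: 20.3
tool_pos: [565.1, 332.1, 55.3]
tcp_rot: [180.0, -0.1, 48.3]
ft_force: [-1.2, -2.3, 5.9]
finger_gap: 11.6
grip_force: 40.5
```

Request:
play_rows([
  [[0, 0, -2, 0, 0, 0], [0, 0, -7, 0, 0, 0], [0, 0, -12, 0, 0, 0], [0, 0, -17, 0, 0, 0], [0, 0, -22, 0, 0, 0]],
])

```text
time: 20.8
tool_pos: [564.0, 331.5, 275.4]
tcp_rot: [-180.0, 0.1, 48.3]
ft_force: [1.5, 0.4, -2.2]
finger_gap: 10.5
grip_force: 39.4
```

Request:
play_rows([
  [[0, 0, -2, 0, 0, 0], [0, 0, -2, 0, 0, 0]],
])

```text
time: 21.0
tool_pos: [566.2, 332.7, 299.3]
tcp_rot: [179.8, -0.4, 48.3]
ft_force: [0.6, 0.8, -1.5]
finger_gap: 11.1
grip_force: 39.5
```

Request:
play_rows([
  [[-2.5, 0.7, 0, 0, 0, -4], [-6.5, 1.7, 0, 0, 0, -8], [-11, 2.9, 0, 0, 0, -12], [-15.5, 4.1, 0, 0, 0, -16], [-20, 5.3, 0, 0, 0, -20]],
])

```text
time: 21.5
tool_pos: [468.9, 145.7, 290.6]
tcp_rot: [-179.8, 0.2, 68.5]
ft_force: [1.1, -1.8, -1.9]
finger_gap: 11.3
grip_force: 39.5
```

Request:
play_rows([
  [[-4.5, 0.9, 0, 0, 0, 0], [-9, 2, 0, 0, 0, 0], [-13.2, 3.6, 0, 0, 0, 0], [-17.4, 5.4, 0, 0, 0, 0], [-21.6, 7.2, 0, 0, 0, 0]],
])

```text
time: 22.0
tool_pos: [456.6, -81.5, 291.2]
tcp_rot: [-179.8, 0.0, 68.3]
ft_force: [1.4, -0.1, -2.5]
finger_gap: 11.3
grip_force: 39.5
```

Request:
play_rows([
  [[-4.2, 1.8, 0, 0, 0, 0], [-8.4, 3.7, 0, 0, 0, 0], [-12.6, 5.5, 0, 0, 0, 0], [-16.8, 7.4, 0, 0, 0, 0], [-19, 8.3, 0, 0, 0, 0]],
])

```text
time: 22.5
tool_pos: [463.3, -290.0, 290.3]
tcp_rot: [-179.7, -0.0, 68.1]
ft_force: [-0.4, 1.3, -3.6]
finger_gap: 11.2
grip_force: 39.5
```

Request:
play_rows([
  [[0, 0, 2, 0, 0, 0], [0, 0, 4, 0, 0, 0], [0, 0, 6, 0, 0, 0], [0, 0, 6, 0, 0, 0], [0, 0, 6, 0, 0, 0]],
])

```text
time: 23.0
tool_pos: [463.9, -286.5, 232.2]
tcp_rot: [-179.8, -0.1, 68.3]
ft_force: [0.0, -0.6, -2.1]
finger_gap: 11.5
grip_force: 39.5
```

Run:
```python
from h import *
s,d=shot("wrist","w6"); print(s["tool_pos"],s["tcp_rot"]); P=d["pose"]
print(delta(s,[465.2,-298,138],68.4))
g=cv2.cvtColor(d["pixels"],cv2.COLOR_RGB2GRAY)
for r_ in (20,60,100):
  for z,n in((80,"bars"),(20,"tray")):
    print(n,r_,[np.round(proj(d,np.append(np.array([437.,-372])+np.array([.368,.93])*t+np.array([.93,-.368])*k,z),P)).tolist() for t in (200,) for k in ((-26,26) if z==80 else (-85,85))] if r_==20 else "")
```

```text
[ 463.93707073 -286.46904459  232.1533639 ] [-1.79771876e+02 -6.24010708e-02  6.82916070e+01]
([-1.03, 0.58, 9.41], [-0.2, -0.1, -0.1])
bars 20 [[305.0, 70.0], [361.0, 70.0]]
tray 20 [[256.0, 79.0], [408.0, 79.0]]
bars 60 
tray 60 
bars 100 
tray 100
```

View pics/w6.png

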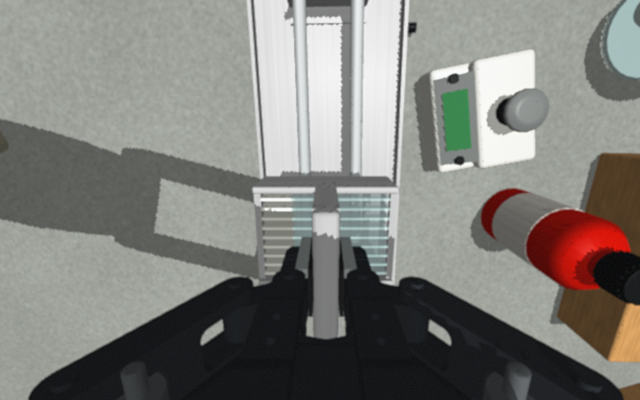

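The rack hangs straight over the stand, bars at (300,70) and (357,70), plunger head at (524,110).

Request:
play_rows([
  [[-0.5, 0.2, 2, 0, 0, 0], [-1, 0.4, 4.5, 0, 0, 0], [-1, 0.4, 6.5, 0, 0, 0], [-1, 0.4, 8, 0, 0, 0], [-1, 0.4, 8.7, 0, 0, 0]],
])

```text
time: 23.55
tool_pos: [464.7, -297.7, 146.4]
tcp_rot: [-179.9, -0.0, 68.3]
ft_force: [0.0, 0.2, -1.7]
finger_gap: 11.4
grip_force: 39.5
```

Request:
play_rows([
  [[0, 0, 0.2, 0, 0, 0], [0, 0, 0.4, 0, 0, 0], [0, 0, 0.6, 0, 0, 0], [0, 0, 0.8, 0, 0, 0], [0, 0, 1.0, 0, 0, 0]],
])

```text
time: 24.05
tool_pos: [465.2, -298.2, 137.7]
tcp_rot: [179.9, 0.0, 68.3]
ft_force: [-0.1, -0.1, -2.2]
finger_gap: 11.0
grip_force: 39.5
```

Request:
play_rows([
  [[0, 0, 0.1, 0, 0, 0], [0, 0, 0.1, 0, 0, 0]],
])

```text
time: 24.25
tool_pos: [464.9, -298.0, 136.2]
tcp_rot: [-180.0, -0.0, 68.3]
ft_force: [-0.8, 0.9, -1.8]
finger_gap: 11.6
grip_force: 39.5
```

Run:
```python
from h import *
d=pickle.load(open("w6.pkl","rb"));P=d["pose"]
print("plunger",onz(d,(525,110),94,P))
d=pickle.load(open("w4.pkl","rb"));P=d["pose"]
f=lambda u,v,z:np.round(onz(d,(u,v),z,P)[:2],1)
for n,a,b in [("r1",(240,196),(238.2,249)),("r2",(195.5,89),(198.7,140.5))]:
    A,B=f(*a,81),f(*b,81);v=A-B;print(n,(A+B)/2,np.linalg.norm(v),np.degrees(np.arctan2(v[1],v[0])))
```

```text
plunger [ 658.85432667 -283.40080687   94.        ]
r1 [426.7 160.8] 76.31775678045052 62.02466937223535
r2 [440.75 305.75] 60.630850233193996 65.337061597579
```

Request:
play_rows([
  [[0, 0, 0.1, 0, 0, 0], [0, 0, 0.2, 0, 0, 0], [0, 0, 0.3, 0, 0, 0], [0, 0, 0.3, 0, 0, 0]],
])

```text
time: 24.65
tool_pos: [465.5, -298.2, 135.3]
tcp_rot: [179.9, 0.0, 68.3]
ft_force: [-4.2, 4.7, 10.6]
finger_gap: 11.5
grip_force: 41.4
```

Request:
play_rows([
  [[0, 0, -0.1, 0, 0, 0], [0, 0, -0.1, 0, 0, 0], [0, 0, -0.1, 0, 0, 0], [0, 0, -0.1, 0, 0, 0], [0, 0, -0.1, 0, 0, 0]],
], jaw=1)

```text
time: 25.15
tool_pos: [464.9, -298.0, 134.1]
tcp_rot: [-180.0, -0.0, 68.3]
ft_force: [0.5, 0.2, -0.1]
finger_gap: 82.1
grip_force: 0.0
```

Request:
play_rows([
  [[0, 0, -2, 0, 0, 0], [0, 0, -6, 0, 0, 0], [0, 0, -10, 0, 0, 0], [0, 0, -14, 0, 0, 0], [2, -1, -15, 0, 0, 0]],
])

```text
time: 25.65
tool_pos: [464.5, -278.4, 290.0]
tcp_rot: [179.5, 0.2, 68.2]
ft_force: [0.4, 0.9, 0.3]
finger_gap: 85.7
grip_force: 0.0
```

Request:
play_rows([
  [[4.1, -1.8, 0, 0, 0, 0], [8.2, -3.6, 0, 0, 0, 0], [12.3, -5.4, 0, 0, 0, 0], [16.4, -7.2, 0, 0, 0, 0], [20.5, -9, 0, 0, 0, 0]],
])

```text
time: 26.15
tool_pos: [454.9, -50.4, 284.3]
tcp_rot: [180.0, -0.0, 68.3]
ft_force: [0.4, 0.2, -0.0]
finger_gap: 85.4
grip_force: 0.0
```

Request:
play_rows([
  [[4.1, -1.8, 0, 0, 0, 0], [8.2, -3.6, 0, 0, 0, 0], [12.3, -5.4, 0, 0, 0, 0], [16.4, -7.2, 0, 0, 0, 0], [20.5, -9, 0, 0, 0, 0]],
])

```text
time: 26.65
tool_pos: [447.1, 173.6, 284.4]
tcp_rot: [180.0, -0.0, 68.3]
ft_force: [1.2, 1.1, 0.6]
finger_gap: 85.2
grip_force: 0.0
```

Request:
play_rows([
  [[4.2, -1.8, 0, 0, 0, 1], [8.4, -3.6, 0, 0, 0, 2], [12.4, -5.5, 0, 0, 0, 3], [12.4, -5.5, 0, 0, 0, 3], [12.4, -5.5, 0, 0, 0, 3]],
])

```text
time: 27.15
tool_pos: [441.8, 308.0, 283.8]
tcp_rot: [-180.0, 0.1, 65.4]
ft_force: [-0.4, -0.4, -0.0]
finger_gap: 85.9
grip_force: 0.0
```

Run:
```python
from h import *
s,d=shot("wrist","w7"); print(s["tool_pos"],s["tcp_rot"])
```

```text
[441.78392514 308.04114733 283.78429322] [-1.79979781e+02  6.19655123e-02  6.54357932e+01]
```

View pics/w7.png

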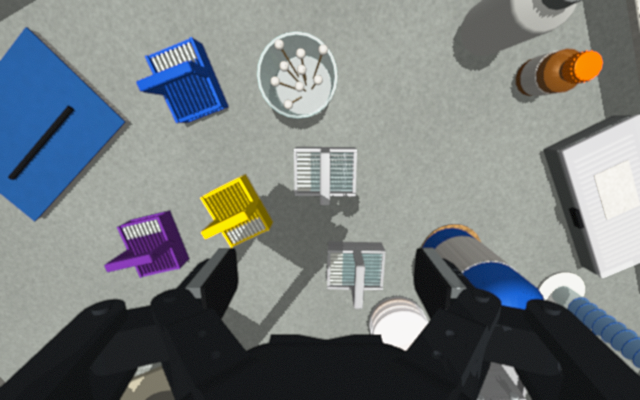

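The second rack's bar is at (325,148)–(325,199), aligned. The last free rack is at (356,268), with its bar ending at (360,307).

Run:
```python
from h import *
d=pickle.load(open("w7.pkl","rb"));P=d["pose"];s={"tool_pos":P[0],"tcp_rot":P[1]}
f=lambda u,v,z:np.round(onz(d,(u,v),z,P)[:2],1)
for n,a,b in [("r2",(325,147),(325,200)),("r1",(358,248),(361,307))]:
    A,B=f(*a,81),f(*b,81);v=A-B;c=(A+B)/2;y=np.degrees(np.arctan2(v[1],v[0]));print(n,c,np.linalg.norm(v),y,delta(s,[*c,56.5],y))
for n,C in [("r2",[(294,148),(356,148),(358,195),(294,195)]),("r1",[(330,244),(384,243),(384,288),(327,290)])]:
    Q=np.array([f(*p,34) for p in C]);print(n,Q.mean(0),np.linalg.norm(Q[1]-Q[0]),np.linalg.norm(Q[2]-Q[1]))
# bottle check: cork pixels
im=cv2.cvtColor(d["pixels"],cv2.COLOR_RGB2HSV)
m=((im[...,0]<25)&(im[...,0]>8)&(im[...,1]>70)).astype(np.uint8); m[:215]=0;m[260:]=0;m[:,:400]=0;m[:,520:]=0
pts=cv2.findNonZero(m); print(len(pts),cv2.boundingRect(pts)); print("predicted coaster", [np.round(proj(d,[562.5+48*np.cos(a),106+48*np.sin(a),4],P)).tolist() for a in np.linspace(0,6.28,9)[:8]])
```

```text
r2 [442.5  312.15] 63.45273831758561 65.41405779526316 ([0.43, -0.1, 22.73], [-0.0, 0.1, 0.0])
r1 [426.  167.7] 86.75229103602972 69.76861708263525 ([-13.4, 4.41, 22.74], [-0.0, 0.1, -4.3])
r2 [440.6   306.725] 81.39539299002124 63.89280084641776
r1 [422.975 160.   ] 77.4845145819473 73.127354662944
199 (427, 224, 53, 18)
predicted coaster [[480.0, 240.0], [465.0, 225.0], [440.0, 226.0], [422.0, 242.0], [421.0, 264.0], [437.0, 278.0], [460.0, 277.0], [478.0, 262.0]]
```

Request:
play_rows([
  [[0.2, -0.1, 4.5, 0, 0, 0], [0.2, -0.1, 9, 0, 0, 0], [0.2, -0.1, 13.5, 0, 0, 0], [0.2, -0.1, 17.5, 0, 0, 0], [0.2, -0.1, 19.5, 0, 0, 0]],
])

```text
time: 27.7
tool_pos: [440.4, 306.5, 85.1]
tcp_rot: [-179.8, 0.3, 65.2]
ft_force: [0.3, -0.0, -0.2]
finger_gap: 85.7
grip_force: 0.0
```

Request:
play_rows([
  [[0, 0, 1.5, 0, 0, 0], [0, 0, 3.1, 0, 0, 0], [0, 0, 3.1, 0, 0, 0]],
])

```text
time: 28.0
tool_pos: [441.6, 308.0, 56.8]
tcp_rot: [-179.9, 0.1, 65.2]
ft_force: [-1.4, 0.5, -0.1]
finger_gap: 85.4
grip_force: 0.0
```

Request:
play_rows([
  [[0, 0, 0, 0, 0, 0], [0, 0, 0, 0, 0, 0], [0, 0, 0, 0, 0, 0], [0, 0, 0, 0, 0, 0], [0, 0, 0, 0, 0, 0]],
], jaw=0)

```text
time: 28.5
tool_pos: [442.4, 309.8, 58.8]
tcp_rot: [180.0, -0.0, 65.3]
ft_force: [-0.7, 0.2, 0.8]
finger_gap: 12.5
grip_force: 0.8
```

Request:
play_rows([
  [[0, 0, 0, 0, 0, 0], [0, 0, 0, 0, 0, 0], [0, 0, 0, 0, 0, 0]],
])

```text
time: 28.8
tool_pos: [442.3, 309.8, 58.6]
tcp_rot: [180.0, -0.0, 65.3]
ft_force: [-2.1, 0.7, 3.1]
finger_gap: 11.2
grip_force: 43.0
```

Request:
play_rows([
  [[0, 0, -2, 0, 0, 0], [0, 0, -7, 0, 0, 0], [0, 0, -12, 0, 0, 0], [0, 0, -17, 0, 0, 0], [0, 0, -22, 0, 0, 0]],
])

```text
time: 29.3
tool_pos: [441.7, 309.0, 279.5]
tcp_rot: [-180.0, 0.1, 65.3]
ft_force: [0.6, 0.4, -3.1]
finger_gap: 11.1
grip_force: 42.1
```

Request:
play_rows([
  [[-3, 1.2, 0, 0, 0, -1], [-7.5, 3, 0, 0, 0, -2], [-12, 4.8, 0, 0, 0, -3], [-16.7, 6.6, 0, 0, 0, -3], [-21.3, 8.4, 0, 0, 0, -3]],
])

```text
time: 29.8
tool_pos: [428.7, 79.2, 277.6]
tcp_rot: [-180.0, 0.0, 68.3]
ft_force: [0.8, -1.3, -2.8]
finger_gap: 11.2
grip_force: 42.1
```

Request:
play_rows([
  [[-3.8, 2.3, 0, 0, 0, 0], [-7.6, 4.8, 0, 0, 0, 0], [-11.4, 7.3, 0, 0, 0, 0], [-15.2, 9.8, 0, 0, 0, 0], [-19, 12.5, 0, 0, 0, 0]],
])

```text
time: 30.3
tool_pos: [474.9, -143.8, 277.7]
tcp_rot: [-180.0, 0.0, 68.3]
ft_force: [0.0, 0.4, -1.9]
finger_gap: 11.3
grip_force: 42.2
```

Request:
play_rows([
  [[-3.8, 2.5, 0, 0, 0, 0], [-6.7, 4.7, 0, 0, 0, 0], [-6.7, 4.7, 2, 0, 0, 0], [-6.7, 4.7, 4, 0, 0, 0], [-6.7, 4.7, 5, 0, 0, 0]],
])

```text
time: 30.8
tool_pos: [492.9, -221.3, 225.2]
tcp_rot: [-179.8, -0.0, 68.2]
ft_force: [-0.1, 0.2, -3.1]
finger_gap: 11.0
grip_force: 42.2
```

Request:
play_rows([
  [[0, 0, 0, 0, 0, 0], [0, 0, 0, 0, 0, 0]],
])

```text
time: 31.0
tool_pos: [494.2, -221.3, 228.7]
tcp_rot: [-180.0, 0.0, 68.3]
ft_force: [0.4, -1.1, -2.4]
finger_gap: 11.0
grip_force: 42.2
```

Run:
```python
from h import *
s,d=shot("wrist","w8"); print(s["tool_pos"],s["tcp_rot"]); P=d["pose"]
print(delta(s,[494.6,-222.8,142],68.3))
```

```text
[ 494.2463598  -221.25078871  228.65976504] [-1.79997351e+02  2.72325089e-03  6.83158820e+01]
([-0.13, 0.09, 8.67], [-0.0, 0.0, 0.0])
```

Request:
play_rows([
  [[-0.1, 0.1, 2, 0, 0, 0], [-0.1, 0.1, 4.5, 0, 0, 0], [-0.1, 0.1, 6.5, 0, 0, 0], [-0.1, 0.1, 7.6, 0, 0, 0], [-0.1, 0.1, 8.3, 0, 0, 0]],
])

```text
time: 31.55
tool_pos: [495.0, -222.7, 145.4]
tcp_rot: [180.0, 0.0, 68.3]
ft_force: [0.4, 0.1, -1.9]
finger_gap: 11.3
grip_force: 42.2
```

Request:
play_rows([
  [[0, 0, 0.2, 0, 0, 0], [0, 0, 0.4, 0, 0, 0], [0, 0, 0.6, 0, 0, 0], [0, 0, 0.7, 0, 0, 0], [0, 0, 0.8, 0, 0, 0]],
])

```text
time: 32.05
tool_pos: [495.2, -223.0, 138.4]
tcp_rot: [179.9, 0.0, 68.3]
ft_force: [-2.8, 2.6, 9.3]
finger_gap: 11.1
grip_force: 43.8
```

Request:
play_rows([
  [[0, 0, 0.1, 0, 0, 0], [0, 0, 0.1, 0, 0, 0]],
])

```text
time: 32.25
tool_pos: [495.4, -223.1, 138.5]
tcp_rot: [179.9, 0.0, 68.3]
ft_force: [-3.9, 2.8, 11.1]
finger_gap: 11.4
grip_force: 43.9
```

Request:
play_rows([
  [[0, 0, -0.1, 0, 0, 0], [0, 0, -0.1, 0, 0, 0], [0, 0, -0.1, 0, 0, 0], [0, 0, -0.1, 0, 0, 0], [0, 0, -0.1, 0, 0, 0]],
], jaw=1)

```text
time: 32.75
tool_pos: [494.7, -222.8, 137.1]
tcp_rot: [-180.0, -0.0, 68.3]
ft_force: [0.4, -1.0, -0.5]
finger_gap: 82.0
grip_force: 0.0
```

Request:
play_rows([
  [[0, 0, -2, 0, 0, 0], [0, 0, -6, 0, 0, 0], [0, 0, -10, 0, 0, 0], [0, 0, -14, 0, 0, 0], [0, 0, -15, 0, 0, 0]],
])

```text
time: 33.25
tool_pos: [496.6, -223.8, 293.3]
tcp_rot: [179.5, 0.1, 68.3]
ft_force: [-0.1, -0.2, 0.5]
finger_gap: 85.5
grip_force: 0.0
```

Request:
play_rows([
  [[3.8, -2.4, 0, 0, 0, 0], [7.6, -4.8, 0, 0, 0, 0], [11.4, -7.2, 0, 0, 0, 0], [15.2, -9.6, 0, 0, 0, 0], [19, -12, 0, 0, 0, 0]],
])

```text
time: 33.75
tool_pos: [452.7, -0.3, 286.6]
tcp_rot: [-180.0, 0.0, 68.3]
ft_force: [1.7, -0.1, 0.2]
finger_gap: 85.5
grip_force: 0.0
```

Request:
play_rows([
  [[3.8, -2.4, 0, 0, 0, 0], [7.6, -4.8, 0, 0, 0, 0], [11.4, -7.2, 0, 0, 0, 0], [13.9, -8.7, 3, 0, 0, 0], [13.9, -8.7, 7, 0, 0, 0]],
])

```text
time: 34.25
tool_pos: [424.7, 163.2, 218.3]
tcp_rot: [179.8, -0.2, 68.5]
ft_force: [0.7, -0.6, -1.1]
finger_gap: 85.3
grip_force: 0.0
```

Request:
play_rows([
  [[0, 0, 0, 0, 0, 0], [0, 0, 0, 0, 0, 0]],
])

```text
time: 34.45
tool_pos: [423.5, 159.1, 217.0]
tcp_rot: [-179.9, 0.1, 68.3]
ft_force: [-0.7, -0.2, 0.5]
finger_gap: 85.4
grip_force: 0.0
```

Run:
```python
from h import *
s,d=shot("wrist","w9"); P=d["pose"]; print(P); print(delta(s,[424,159,57],68.3))
im=cv2.cvtColor(d["pixels"],cv2.COLOR_RGB2HSV)
m=((im[...,0]<25)&(im[...,0]>8)&(im[...,1]>70)).astype(np.uint8)
n,l,st,c=cv2.connectedComponentsWithStats(m); print([st[i].tolist() for i in range(1,n) if st[i][4]>60])
b=((im[...,0]>100)&(im[...,0]<125)&(im[...,1]>150)).astype(np.uint8)
n,l,st,c=cv2.connectedComponentsWithStats(b); print([st[i].tolist() for i in range(1,n) if st[i][4]>200])
for X in [(424+28*.37,159+28*.929,81),(424-28*.37,159-28*.929,81),(562.5,106,0),(562.5,106,212)]: print(np.round(proj(d,X,P)))
w=(im[...,1]<25)&(im[...,2]>200)
n,l,st,c=cv2.connectedComponentsWithStats(w.astype(np.uint8)); print([(st[i].tolist(),np.round(c[i]).tolist()) for i in range(1,n) if st[i][4]>150])
```

```text
(array([423.46109991, 159.10878518, 216.96336956]), array([-1.79890202e+02,  8.96663437e-02,  6.82935695e+01]))
([0.03, 0.08, 16.0], [-0.1, 0.1, -0.0])
[[155, 105, 40, 35, 77], [420, 135, 53, 18, 163]]
[[412, 140, 43, 60, 438], [447, 149, 144, 118, 10545]]
[327. 162.]
[327. 218.]
[447. 173.]
[602. 244.]
[([609, 8, 31, 182, 2935], [629.0, 74.0]), ([288, 159, 22, 26, 267], [297.0, 172.0]), ([320, 164, 12, 39, 347], [326.0, 181.0]), ([343, 238, 72, 74, 4218], [380.0, 275.0]), ([414, 317, 15, 21, 170], [419.0, 324.0]), ([486, 365, 26, 35, 715], [498.0, 382.0])]
```

Request:
play_rows([
  [[0, 0, 4, 0, 0, 0], [0, 0, 8, 0, 0, 0], [0, 0, 12, 0, 0, 0], [0, 0, 15, 0, 0, 0], [0, 0, 16, 0, 0, 0]],
])

```text
time: 35.0
tool_pos: [423.8, 158.5, 56.2]
tcp_rot: [-179.9, 0.1, 68.2]
ft_force: [0.1, -0.1, -0.3]
finger_gap: 85.4
grip_force: 0.0
```

Request:
play_rows([
  [[0, 0, 0, 0, 0, 0], [0, 0, 0, 0, 0, 0], [0, 0, 0, 0, 0, 0], [0, 0, 0, 0, 0, 0], [0, 0, 0, 0, 0, 0]],
], jaw=0)

```text
time: 35.5
tool_pos: [424.8, 159.7, 58.4]
tcp_rot: [179.9, -0.1, 68.3]
ft_force: [-1.0, -0.2, -1.5]
finger_gap: 12.0
grip_force: 13.3
```

Request:
play_rows([
  [[0, 0, 0, 0, 0, 0], [0, 0, 0, 0, 0, 0], [0, 0, 0, 0, 0, 0]],
])

```text
time: 35.8
tool_pos: [424.4, 159.8, 58.0]
tcp_rot: [180.0, -0.0, 68.3]
ft_force: [-4.1, 0.1, 5.9]
finger_gap: 11.1
grip_force: 44.0
```

Request:
play_rows([
  [[0, 0, -2, 0, 0, 0], [0, 0, -7, 0, 0, 0], [0, 0, -12, 0, 0, 0], [0, 0, -17, 0, 0, 0], [0, 0, -21, 0, 0, 0]],
])

```text
time: 36.3
tool_pos: [424.2, 159.4, 270.2]
tcp_rot: [179.9, -0.1, 68.3]
ft_force: [0.9, 1.0, -1.8]
finger_gap: 11.1
grip_force: 42.8
```

Request:
play_rows([
  [[-1.8, 1.2, 0, 0, 0, 0], [-5, 3.8, 0, 0, 0, 0], [-8.5, 6.7, 0, 0, 0, 0], [-12, 9.6, 0, 0, 0, 0], [-15.5, 12.5, 0, 0, 0, 0]],
])

```text
time: 36.8
tool_pos: [482.9, -32.5, 266.8]
tcp_rot: [-180.0, 0.0, 68.3]
ft_force: [0.8, 0.4, -1.9]
finger_gap: 11.3
grip_force: 42.8
```

Request:
play_rows([
  [[-3.5, 3, 0, 0, 0, 0], [-7, 6, 0, 0, 0, 0], [-9.5, 8.2, 0, 0, 0, 0], [-9.5, 8.2, 2, 0, 0, 0], [-9.5, 8.2, 4, 0, 0, 0]],
])

```text
time: 37.3
tool_pos: [524.1, -150.9, 226.5]
tcp_rot: [180.0, 0.0, 68.2]
ft_force: [-0.1, 0.3, -2.8]
finger_gap: 11.0
grip_force: 42.7
```

Request:
play_rows([
  [[0, 0, 0, 0, 0, 0], [0, 0, 0, 0, 0, 0]],
])

```text
time: 37.5
tool_pos: [523.4, -149.1, 226.8]
tcp_rot: [-179.9, 0.0, 68.3]
ft_force: [0.3, -0.1, -1.4]
finger_gap: 11.1
grip_force: 42.7
```

Request:
play_rows([
  [[0, 0.1, 2, 0, 0, 0], [0, 0.1, 4.5, 0, 0, 0], [0, 0.1, 6.5, 0, 0, 0], [0, 0.1, 7.6, 0, 0, 0], [0, 0.1, 8.2, 0, 0, 0]],
])

```text
time: 38.0
tool_pos: [525.0, -149.5, 145.3]
tcp_rot: [180.0, 0.0, 68.3]
ft_force: [0.4, 1.1, -1.9]
finger_gap: 10.6
grip_force: 42.7
```

Request:
play_rows([
  [[0, 0, 0.2, 0, 0, 0], [0, 0, 0.4, 0, 0, 0], [0, 0, 0.6, 0, 0, 0], [0, 0, 0.7, 0, 0, 0], [0, 0, 0.8, 0, 0, 0]],
])

```text
time: 38.5
tool_pos: [525.2, -149.9, 137.9]
tcp_rot: [180.0, 0.0, 68.3]
ft_force: [-3.6, 0.5, 9.3]
finger_gap: 11.2
grip_force: 44.5
```

Request:
play_rows([
  [[0, 0, 0.1, 0, 0, 0], [0, 0, 0.1, 0, 0, 0]],
])

```text
time: 38.7
tool_pos: [525.5, -150.0, 138.0]
tcp_rot: [179.9, 0.0, 68.3]
ft_force: [-3.6, 0.8, 7.8]
finger_gap: 11.4
grip_force: 44.1
```

Request:
play_rows([
  [[0, 0, -0.1, 0, 0, 0], [0, 0, -0.1, 0, 0, 0], [0, 0, -0.1, 0, 0, 0], [0, 0, -0.1, 0, 0, 0], [0, 0, -0.1, 0, 0, 0]],
], jaw=1)

```text
time: 39.2
tool_pos: [524.9, -149.7, 137.2]
tcp_rot: [-180.0, 0.0, 68.3]
ft_force: [0.2, -0.3, 0.3]
finger_gap: 82.3
grip_force: 0.0
```

Request:
play_rows([
  [[0, 0, -2, 0, 0, 0], [0, 0, -6, 0, 0, 0], [0, 0, -10, 0, 0, 0], [0, 0, -14, 0, 0, 0], [0, 0, -17, 0, 0, 0]],
])

```text
time: 39.7
tool_pos: [525.4, -149.9, 310.4]
tcp_rot: [179.8, -0.0, 68.3]
ft_force: [0.6, 0.9, 0.6]
finger_gap: 85.5
grip_force: 0.0
```

Request:
play_rows([
  [[-1.8, 4.3, 0, 0, 0, 0], [-3.6, 8.6, 0, 0, 0, 0], [-5.4, 13, 0, 0, 0, 0], [-7.2, 17.3, 0, 0, 0, 0], [-7.2, 17.3, 0, 0, 0, 0]],
], jaw=0)

```text
time: 40.2
tool_pos: [660.5, -284.4, 299.3]
tcp_rot: [-179.5, -0.0, 68.1]
ft_force: [0.2, -0.2, -1.8]
finger_gap: 12.5
grip_force: 0.0
```

Request:
play_rows([
  [[0, 0, 0, 0, 0, 0], [0, 0, 0, 0, 0, 0]],
])

```text
time: 40.4
tool_pos: [658.8, -280.1, 307.8]
tcp_rot: [180.0, -0.0, 68.3]
ft_force: [-1.4, -0.8, 1.0]
finger_gap: -0.1
grip_force: 0.0
```

Run:
```python
from h import *
s,d=shot("wrist","w10"); _,S=shot("scene","s10"); print(s["tool_pos"],s["tcp_rot"])
a=d["pixels"][:,:,::-1]; c=S["pixels"][100:290,230:400,::-1]
c=cv2.resize(c,(358,400),interpolation=cv2.INTER_CUBIC)
cv2.imwrite("pics/m10.png",cv2.resize(np.hstack([a,c]),(798,320),interpolation=cv2.INTER_AREA))
S0=pickle.load(open("scene0.pkl","rb"))
for n,q in(("start",S0),("now",S)):
    im=cv2.cvtColor(q["pixels"],cv2.COLOR_RGB2HSV); b=((im[...,0]>100)&(im[...,0]<125)&(im[...,1]>150)).astype(np.uint8)
    b[:200]=0;b[265:]=0;b[:,:295]=0;b[:,350:]=0; x,y,w,h=cv2.boundingRect(cv2.findNonZero(b)); print(n,x,y,w,h,b.sum())
    k=((im[...,2]<45)).astype(np.uint8);k[:205]=0;k[226:]=0;k[:,:310]=0;k[:,335:]=0
    print("cap",np.round(cv2.findNonZero(k).mean((0,1)),1) if k.any() else None)
```

```text
[ 658.80036781 -280.14114497  307.83585336] [ 1.79979388e+02 -6.12435442e-03  6.83065823e+01]
start 309 215 27 44 567
cap [322.  216.2]
now 311 215 27 44 559
cap [323.9 216.3]
```

View pics/m10.png

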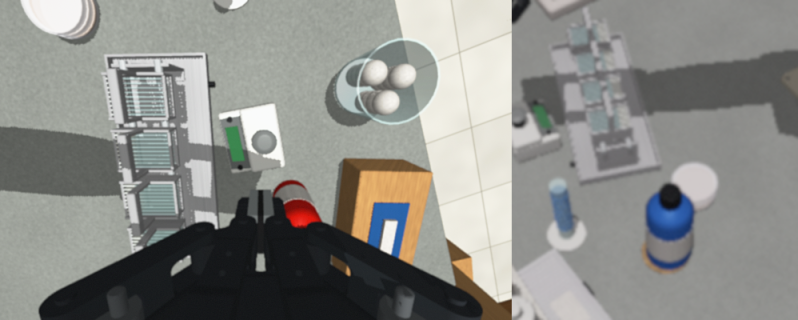

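The composite shows all four racks across the bars. Plunger head is at (264,141) in the composite, which is wrist pixel (330,176). The bottle is about 2 px (~6 mm) from its start on the coaster, within the 20 mm allowed.

Run:
```python
from h import *
d=pickle.load(open("w10.pkl","rb"));P=d["pose"];s={"tool_pos":P[0],"tcp_rot":P[1]}
X=onz(d,(330,176.5),94,P);print(X,delta(s,[X[0],X[1],110],68.3))
S=pickle.load(open("s10.pkl","rb"));S0=pickle.load(open("scene0.pkl","rb"))
print("bottle shift",onz(S,(323.9,216.3),216)-onz(S0,(322,216.2),216))
im=cv2.cvtColor(S["pixels"],cv2.COLOR_RGB2HSV)
m=((im[...,0]<25)&(im[...,0]>5)&(im[...,1]>70)).astype(np.uint8);m[:225]=0;m[275:]=0;m[:,:290]=0;m[:,:290]=0;m[:,355:]=0
print("cork box",cv2.boundingRect(cv2.findNonZero(m)));print([np.round(proj(S,[562.5+48*np.cos(a),106+48*np.sin(a),4])).tolist() for a in np.linspace(0,6.28,9)[:8]])
```

```text
[ 663.34439031 -282.64986693   94.        ] ([-0.07, 0.51, 19.78], [0.0, -0.0, 0.0])
bottle shift [-4.28686438  3.34439585  0.        ]
cork box (308, 245, 16, 17)
[[310.0, 255.0], [319.0, 261.0], [331.0, 259.0], [337.0, 250.0], [334.0, 241.0], [325.0, 235.0], [314.0, 237.0], [307.0, 246.0]]
```

Request:
play_rows([
  [[0, 0.4, 4.5, 0, 0, 0], [0, 0.4, 9, 0, 0, 0], [0, 0.4, 13.5, 0, 0, 0], [0, 0.4, 17.5, 0, 0, 0], [0, 0.4, 19.5, 0, 0, 0]],
])

```text
time: 41.0
tool_pos: [660.4, -280.2, 109.2]
tcp_rot: [-179.8, -0.0, 68.3]
ft_force: [0.3, 0.4, -1.0]
finger_gap: -0.1
grip_force: 0.0
```

Request:
play_rows([
  [[0, 0, 0.6, 0, 0, 0], [0, 0, 1.2, 0, 0, 0], [0, 0, 1.7, 0, 0, 0], [0, 0, 2.1, 0, 0, 0], [0, 0, 2.4, 0, 0, 0]],
])

```text
time: 41.5
tool_pos: [663.9, -282.6, 90.2]
tcp_rot: [179.8, 0.0, 68.3]
ft_force: [0.6, 1.3, 4.3]
finger_gap: 0.5
grip_force: 2.2
```

Request:
play_rows([
  [[0, 0, 0.2, 0, 0, 0], [0, 0, 0.4, 0, 0, 0], [0, 0, 0.4, 0, 0, 0]],
])

```text
time: 41.8
tool_pos: [663.9, -282.6, 85.7]
tcp_rot: [179.8, 0.0, 68.3]
ft_force: [0.9, 0.2, 5.9]
finger_gap: -0.3
grip_force: 3.1
```

Request:
play_rows([
  [[0, 0, 0.2, 0, 0, 0], [0, 0, 0.4, 0, 0, 0], [0, 0, 0.5, 0, 0, 0], [0, 0, 0.5, 0, 0, 0]],
])

```text
time: 42.2
tool_pos: [664.0, -282.6, 82.1]
tcp_rot: [179.8, 0.0, 68.3]
ft_force: [-1.1, 2.2, 11.8]
finger_gap: 0.5
grip_force: 5.9
```

Request:
play_rows([
  [[0, 0, 0.1, 0, 0, 0], [0, 0, 0.2, 0, 0, 0], [0, 0, 0.2, 0, 0, 0]],
])

```text
time: 42.5
tool_pos: [664.1, -282.7, 81.9]
tcp_rot: [179.8, 0.0, 68.3]
ft_force: [-8.4, 4.7, 21.8]
finger_gap: 0.2
grip_force: 11.0
```

Request:
play_rows([
  [[0, 0, -1, 0, 0, 0], [0, 0, -3, 0, 0, 0], [0, 0, -7, 0, 0, 0], [0, 0, -11, 0, 0, 0], [0, 0, -15, 0, 0, 0]],
])

```text
time: 43.0
tool_pos: [662.3, -282.0, 228.4]
tcp_rot: [-179.9, 0.0, 68.3]
ft_force: [0.8, -0.3, 0.2]
finger_gap: -0.1
grip_force: 0.0
```

Request:
play_rows([
  [[0, 0, -3, 0, 0, 0], [0, 0, -5, 0, 0, 0], [0, 0, -5, 0, 0, 0], [0, 0, -5, 0, 0, 0]],
])

```text
time: 43.4
tool_pos: [662.7, -282.2, 276.8]
tcp_rot: [-180.0, 0.0, 68.3]
ft_force: [0.3, -0.0, -1.2]
finger_gap: 0.3
grip_force: 0.0
```

Run:
```python
from h import *
_,S=shot("scene","s11"); S0=pickle.load(open("s10.pkl","rb"))
for q in(S0,S):
    im=cv2.cvtColor(q["pixels"],cv2.COLOR_RGB2HSV); k=((im[...,2]<45)).astype(np.uint8);k[:205]=0;k[226:]=0;k[:,:310]=0;k[:,335:]=0
    print("cap",np.round(cv2.findNonZero(k).mean((0,1)),1) if k.any() else None)
df=cv2.absdiff(S["pixels"],S0["pixels"]).max(2); print("changed px in stand/bottle areas",(df[110:215,250:320]>60).sum(),(df[205:265,300:345]>60).sum())
```

```text
cap [323.9 216.3]
cap [323.9 216.4]
changed px in stand/bottle areas 0 0
```

The plunger went to its stop (82 mm, 22 N) and was released, and nothing else has moved.

```bash
python3 -c "
from bench import job; print(job.hand_in())"
```

```text
the job is handed in; nothing more can be done
None
```

I handed the job in at about 43 s: all four racks are on the bars, the bottle is back on its coaster (about 6 mm from where it started), and the timer was pressed to its stop and released; the hand-in returned no verdict.

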